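# Mark the bearings in the bench marking unit

## Task

Swing the yellow guard of the marking unit up and right over until it stays open by itself, lay all the loose ball bearings flat and side by side in the blue-fronted drawer, and push the drawer fully home. Then run the marking head: hold the red-knobbed jog stick fully over to the left (the guard-hinge side) for at least two seconds and let go so it springs back to the middle, then do the same to the right. Finally swing the guard back down over the stick, and leave the other things on the benches alone.

Things in the scene. Friction and masses are not known exactly. Their poses are not given: they have to be found in the camera images.
- unit: grey marking unit fixed to the bench, housing 100 (x) x 210 (y) x 55 mm high. Origin: on the bench top (z = 0), on its centre line, 95 mm from its open -y end (drawer side), 115 mm from its +y end. Its x axis points away from the robot, y to the left; turned by -0.03 to -0.08 rad. On its roof: jog stick, two guard brackets at the +y end (143 mm high), orange head (93 mm high) that moves with the stick
- drawer (a joint): slide of the drawer in m: 0 = fully home (against its stop, front panel touching the housing), 0.20 = fully out, towards the unit's -y; starts between 0.185 and 0.198. Moves stiffly (about 2 N friction) and stays where it is left. Worm shafts up to 80 mm high lie on the bench beside the drawn-out drawer, on its +x side, from x = 0.47 on
- tray (a point): centre of the drawer's tray floor, on its top face (20 mm above the bench), axes as the unit's. Floor 78 (x) x 177 (y) mm inside, with lips 5 mm high, 3 mm thick at +x, -x and +y, and the front panel (26 mm above the floor) at -y; room for three bearings in a row along y, 58 mm apart. The shut housing leaves 27 mm of height above it
- drawer_front (a point): centre of the outer (-y) face of the drawer's blue front panel, 98 mm wide (x) and 36 mm high (from 10 to 46 mm above the bench), at 30 mm height; press here towards the unit's +y to shut the drawer
- guard (a joint): angle of the hinged guard over the jog stick in rad: 0 = down, plate level over the stick; it opens upwards about a hinge at the unit's +y end; balance point at about 1.57, beyond which it falls open by its own weight to the stop at 2.7. No spring
- guard_hinge (a point): middle of the guard's hinge axis, which is parallel to the unit's x, 138 mm above the bench
- guard_bar (a point): middle of the guard's yellow grip bar: round, 10 mm thick, 72 mm long, parallel to the hinge, 122 mm from it (guard down: on its -y side, same height). Behind it an opening 62 mm wide, 32 mm deep for a finger, then the clear, yellow-framed plate, 80 mm wide, 4 mm thick, edge 85 mm from the hinge. Gripped from above, the bar can turn in the grip as the guard swings. Guard 0.10 kg
- stick (a joint): tilt of the jog stick in rad: 0 = upright (its spring returns it there), positive = to the left (the unit's +y, guard-hinge side), negative = to the right (-y, drawer side); stops at +0.45 and -0.45. It tilts only in that plane; spring 0.8 N m/rad, about 6 N at the knob at the stop. Fully over means beyond 0.33
- stick_pivot (a point): point about which the stick tilts, 56 mm above the bench; the tilt axis is parallel to the unit's x, 55 mm to the -y side of the guard hinge
- stick_knob (a point): centre of the stick's round red knob, 24 mm across, 57 mm from the pivot along the stick (8 mm steel shaft below it)
- bearing_1: ball bearing, bright steel ring, 52 mm across, 15 mm high, bore 25 mm, 0.13 kg (varies), lying flat on the right-hand bench (top at z = -0.004); may be absent. Worm shafts up to 90 mm high cover the bench beside it where y > -0.3 and x > 0.47. Origin: centre of its underside, z axis = its own axis, up when flat
- bearing_2: ball bearing, bright steel ring, 52 mm across, 15 mm high, bore 25 mm, 0.13 kg (varies), lying flat on the right-hand bench (top at z = -0.004); may be absent. Worm shafts up to 90 mm high cover the bench beside it where y > -0.3 and x > 0.47. Origin: centre of its underside, z axis = its own axis, up when flat
- bearing_3: ball bearing, bright steel ring, 52 mm across, 15 mm high, bore 25 mm, 0.13 kg (varies), lying flat on the right-hand bench (top at z = -0.004); may be absent. Worm shafts up to 90 mm high cover the bench beside it where y > -0.3 and x > 0.47. Origin: centre of its underside, z axis = its own axis, up when flat
- oil_bottle: yellow oil bottle with red spout, 48 mm across, 161 mm high, standing on the bench to the left of the unit; leave alone. Origin: centre of its underside
- grease_tub: white and orange round tub, 67 mm across, 52 mm high, standing on the right-hand bench; leave alone. Origin: centre of its underside
- tape_roll: roll of blue tape lying flat, 68 mm across, 19 mm high, on the bench to the left of the unit; leave alone. Origin: centre of its underside
- paint_marker: white and yellow marker pen, 126 mm long, 16 mm thick, lying on the right-hand bench; leave alone. Origin: centre of its underside

How it is judged:
By the outcome, as a careful person would: the job done as asked, in the order asked, and still so for the second after the job is handed in, with the robot touching nothing.
Of bearing_1, bearing_2, bearing_3 only 2 to 3 are there at a start; the rules pass over those that are not, and their reading is None.
At some moment in a run one of bearing_1, bearing_2, bearing_3 may be knocked a few centimetres aside while the robot is not near it.
It also fails if it takes over 208 s, if anything falls off the work surface, if the arm or the gripper's body presses on something with over 40 N, if the wrist force passes 120 N, or if a joint passes its speed limit or range.

## Robot

A 6-joint arm with a two-finger parallel gripper is mounted at the origin on a cart in front of the work surface, level with it; the furniture and walls round the work are solid. World frame = base frame: x ahead of the robot, y to its left, z up, the work surface at z = 0. Lengths are in m, angles in rad, forces in N, time in s.
With the tool pointing down it reaches from about 0.35 to 0.85 m from the base axis. Payload 8.1 kg.
Tool frame: the origin (TCP) lies midway between the tips of the shut fingers; the grasp point (between the pads) lies 19 mm behind it; z points along the fingers, y is the direction in which the jaws open and shut (so a half turn about z gives the same grasp; the last joint's range is limited). The gripper opens to 93 mm and grips with 3 to 60 N. Pads are 15 mm wide; open, the fingers measure 128 mm over their backs; the gripper's body (75 mm by 188 mm) begins 65 mm behind the grasp point.
Start: joints at [-1.352, 0.13, 1.488, -0, 1.523, -0.085], TCP at [0.18, -0.573, 0.219] pointing down, gripper open.
Joint ranges: [-2.96, 2.96], [-0.89, 2.26], [0.02, 2.5], [-1.34, 4.48], [0, 2.73], [-2.66, 2.66]. Speed limits (rad/s): [2.39, 2.39, 2.79, 3.14, 3.14, 3.14].

## Interface

Orientations are given as a rotation vector (axis times angle).
In Python, from plant import robot gives the robot as it stands. The module is installed in compiled form; this text tells all that it offers.
- The arm moves only by the shell command python3 -m pendant 'ROWS' [FORCE]. ROWS is JSON, a list of rows, each an object with "translation": the shift along the tool's x, y, z in mm, a list of three; "twist": the turn, a rotation vector about the tool's x, y, z in rad, a list of three; "grip": the opening, from -1 (shut) to 1 (fully open). A call has exactly 10 rows; each row shifts and turns the pose as measured when the row begins, along the tool's axes as they then stand; what a row does not reach is not made up. A row lasts 1/10 s, in which the tool goes at most 50 mm and 8.59 degrees, less where a joint would pass 70% of its speed; a pose out of reach is approached as far as the arm can. A call is refused whole if a number of a shift passes 50 or a number of a turn 0.15, either way. A call with a gripper value outside its range is refused whole. The fingers move at their own pace and stop on an object; FORCE is the grip in N (left out, the last holds). Time passes only in rows, so rows that do not move let the fingers close, or fill a call up. It gives the time, the measured TCP pose, the force and the opening at its end, in the units of the state.
- robot.read_state(): the state, without advancing time (a new reading comes with each control period).
- robot.read_camera(name): name is "scene" or "top"; returns (picture, depth): 384x512x3 uint8, red, green, blue; 384x512 float32, m along the optical axis (not along the pixel's ray), 0 where there is no reading.
- robot.camera_info(name): a dict with "vertical_fov" (degrees; the focal length in pixels is half the picture's height over the tangent of half this angle, whatever the lens; pixels are square), "cx", "cy" (the principal point, pixels), "cam_to_world" (4x4, takes a point from camera to world coordinates). Camera axes: x right, y up, looking along -z (the intrinsics and any distortion apply to the point x, -y, -z); pixel columns grow to the right and rows downward; lengths in m; the calibration is good to about 2 mm. A picture is of the moment at which its call begins. camera_info takes no time and is no camera call.
- robot.close_job(): hands the job in, once; it reports no verdict.
The state is a dict: "t": time; "q": joint angles; "dq": joint speeds; "joint_torque": joint torques, N m; "tool_pos": TCP position; "orientation": TCP orientation; "force": force on the tool from outside, world axes, zero at the start; "wrist_torque": the same for the moment, N m; "opening": finger opening in m.
Only numpy, scipy, OpenCV 4.12 (cv2) and the standard library are available. Lean on these libraries where they do the work, as an engineer would, in place of code of your own. Each camera call takes 0.05 s, during which the arm holds its last target. There are 200 camera calls.

## Working session

There is one attempt and no reset: what is moved stays moved. The work goes in short steps, Python scripts to look and compute and a shell command to move; the robot and the scene stay as the last step left them, time stands still between calls to the robot, and variables do not carry over. Pictures are saved under pics/ and viewed, about 12 in all and at most 16, crops included, and the job is handed in when it is done.

```bash
mkdir -p pics
cat > h.py <<'E'
import numpy as np, cv2
from scipy.spatial.transform import Rotation as R
from plant import robot
def snap(name,fn=None):
    im,d=robot.read_camera(name); np.savez('/tmp/%s.npz'%name,im=im,d=d)
    if fn: cv2.imwrite('pics/'+fn,im[:,:,::-1])
    return im,d
def load(name):
    z=np.load('/tmp/%s.npz'%name); return z['im'],z['d']
def crop(name,r0,r1,c0,c1,s,fn):
    im,_=load(name); cv2.imwrite('pics/'+fn,cv2.resize(im[r0:r1,c0:c1,::-1],None,fx=s,fy=s,interpolation=cv2.INTER_CUBIC))
def pts(name,d):
    i=robot.camera_info(name); h,w=d.shape; f=h/2/np.tan(np.radians(i['vertical_fov'])/2)
    v,u=np.mgrid[:h,:w]; P=np.stack([(u-i['cx'])/f*d,-(v-i['cy'])/f*d,-d],-1)
    T=np.array(i['cam_to_world']); return P@T[:3,:3].T+T[:3,3]
def px(name,p):
    i=robot.camera_info(name); T=np.linalg.inv(np.array(i['cam_to_world'])); q=T[:3,:3]@np.array(p)+T[:3,3]
    f=192/np.tan(np.radians(i['vertical_fov'])/2); return i['cx']+f*q[0]/-q[2], i['cy']-f*q[1]/-q[2]
def st():
    s=robot.read_state(); r=R.from_rotvec(s['orientation']); 
    print('t',round(s['t'],2),'p',np.round(s['tool_pos'],4),'F',np.round(s['force'],1),'open',round(s['opening'],4)); print(np.round(r.as_matrix(),3)); print('q',np.round(s['q'],3)); return s,r
def rel(p):
    s=robot.read_state(); r=R.from_rotvec(s['orientation']); return r.inv().apply(np.array(p)-s['tool_pos'])*1000
E
python3 - <<'E'
from h import *
for n in('scene','top'):
    i=robot.camera_info(n);print({k:(np.round(v,3).tolist()) for k,v in i.items() if not isinstance(v,str)})
    snap(n,n+'1.png')
st()
E
```

```text
{'vertical_fov': 48.224, 'cx': 249.751, 'cy': 187.546, 'cam_to_world': [[-0.75, 0.407, -0.522, -0.145], [-0.661, -0.475, 0.58, 0.701], [-0.012, 0.78, 0.625, 0.903], [0.0, 0.0, 0.0, 1.0]]}
{'vertical_fov': 45.604, 'cx': 258.419, 'cy': 194.091, 'cam_to_world': [[-0.027, 0.998, -0.058, 0.471], [-1.0, -0.027, -0.009, -0.069], [-0.011, 0.058, 0.998, 1.528], [0.0, 0.0, 0.0, 1.0]]}
t 0.1 p [ 0.1794 -0.572   0.2177] F [-0.9 -0.1  1. ] open 0.0928
[[ 0.954  0.299 -0.   ]
 [ 0.299 -0.954  0.002]
 [ 0.    -0.002 -1.   ]]
q [-1.352  0.131  1.489 -0.     1.523 -0.085]
```

View pics/scene1.png

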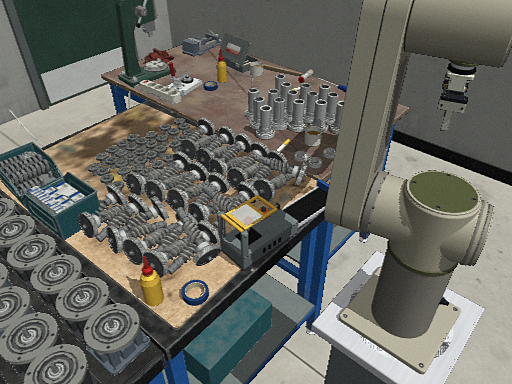

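View pics/top1.png

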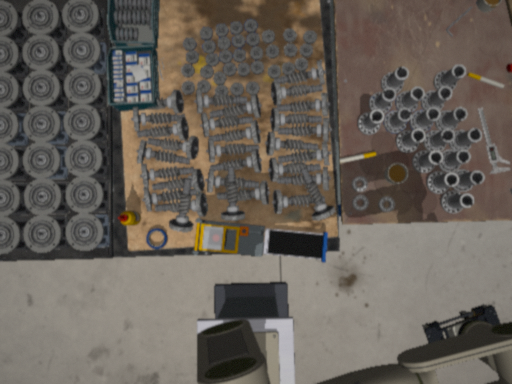

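The scene view shows the unit at about (248,232). In the top view, three bearings are at about (360,184), (361,203) and (386,204), the tub is at (397,172), the marker at (357,157) and the drawer at (297,244). I'll measure these now.

Run:
```python
from h import *
im,d=load('top'); P=pts('top',d)
crop('top',140,265,185,415,3.4,'c1.png')
def box(r0,r1,c0,c1,zl,zh,f=None):
    m=np.zeros(d.shape,bool); m[r0:r1,c0:c1]=1; m&=(P[...,2]>zl)&(P[...,2]<zh)&(d>0)
    if f is not None:m&=f
    return P[m]
for n,(u,v) in dict(b1=(360,184),b2=(361,203),b3=(386,204)).items():
    q=box(v-10,v+11,u-10,u+11,0.004,0.03); print(n,len(q),q.mean(0).round(4),((q.max(0)+q.min(0))/2).round(4),np.ptp(q,axis=0).round(3))
q=box(175,190,370,380,-.05,.05);print('bench',np.median(q[:,2]))
hsv=cv2.cvtColor(im,cv2.COLOR_RGB2HSV);H,S,V=hsv[...,0],hsv[...,1],hsv[...,2]
yel=(H>18)&(H<34)&(S>150)&(V>120)
q=box(215,265,190,260,.1,.2,yel);print('guard',len(q),cv2.minAreaRect((q[:,:2]*1000).astype(np.float32)),q[:,2].mean())
q=box(215,265,190,330,.035,.07);print('housing',len(q),cv2.minAreaRect((q[:,:2]*1000).astype(np.float32)))
blue=(H>95)&(H<125)&(S>120)
q=box(220,270,315,335,.02,.06,blue);print('front',len(q),cv2.minAreaRect((q[:,:2]*1000).astype(np.float32)),q[:,2].max())
q=box(215,265,265,330,.015,.03);print('tray',len(q),cv2.minAreaRect((q[:,:2]*1000).astype(np.float32)))
red=((H<8)|(H>172))&(S>130)
q=box(220,245,236,256,.05,.2,red);print('red',len(q),q.mean(0).round(4) if len(q) else 0)
```

```text
b1 125 [ 0.5844 -0.3914  0.0091] [ 0.5845 -0.392   0.0114] [0.047 0.052 0.015]
b2 118 [ 0.5215 -0.3918  0.0094] [ 0.5227 -0.3928  0.012 ] [0.05  0.051 0.016]
b3 124 [ 0.5157 -0.4783  0.0091] [ 0.5139 -0.4792  0.0105] [0.05  0.05  0.013]
bench -0.006080765001552635
guard 283 ((420.83514404296875, 75.38851928710938), (130.55670166015625, 82.09403991699219), 82.0352783203125) 0.1421664696464062
housing 1316 ((430.8924560546875, -51.04124450683594), (447.8153381347656, 149.21678161621094), 83.7034912109375)
front 125 ((381.2943420410156, -263.451904296875), (14.478238105773926, 90.52082061767578), 83.45516204833984) 0.05345892340660252
tray 1411 ((394.11175537109375, -164.76760864257812), (190.37535095214844, 90.97306823730469), 83.62309265136719)
red 0 0
```

View pics/c1.png

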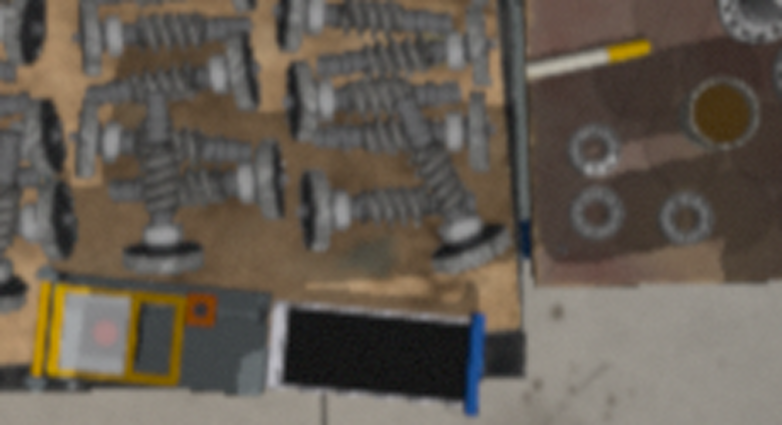

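```bash
cat >> h.py <<'E'
def ray(name,uv,z):
    i=robot.camera_info(name); f=192/np.tan(np.radians(i['vertical_fov'])/2); T=np.array(i['cam_to_world'])
    uv=np.atleast_2d(np.array(uv,float)); D=np.stack([(uv[:,0]-i['cx'])/f,-(uv[:,1]-i['cy'])/f,-np.ones(len(uv))],-1)@T[:3,:3].T
    return T[:3,3]+D*((z-T[2,3])/D[:,2])[:,None]
E
python3 - <<'E'
from h import *
print([k for k in robot.camera_info('top')],robot.camera_info('top').get('model'),{k:v for k,v in robot.camera_info('top').items() if isinstance(v,str)})
im,d=load('top')
hsv=cv2.cvtColor(im,cv2.COLOR_RGB2HSV);H,S,V=[hsv[...,k].astype(int) for k in range(3)]
def fit(m,r0,r1,c0,c1,z,n,name='top'):
    k=np.zeros(m.shape,bool);k[r0:r1,c0:c1]=1;k&=m
    v,u=np.nonzero(k);W=ray(name,np.c_[u,v],z)
    (c,s,a)=cv2.minAreaRect((W[:,:2]*1000).astype(np.float32))
    C=np.cov((W[:,:2]).T);w,E=np.linalg.eigh(C);e=E[:,1]
    print(n,len(u),'mean',W.mean(0).round(4),'rect',np.round(c,1),np.round(s,1),round(a,1),'major',e.round(3), 'dx/dy',round(e[0]/e[1],4))
fit(V<45,225,262,266,325,.02,'tray')
fit((H>95)&(H<125)&(S>120),220,270,315,335,.046,'front')
yel=(H>18)&(H<36)&(S>130)&(V>110)
fit(yel,215,265,190,245,.140,'guard')
fit((V>150)&(S<40),225,265,262,275,.025,'x')
im2,d2=load('scene');P=pts('scene',d2)
hs=cv2.cvtColor(im2,cv2.COLOR_RGB2HSV)
y2=(hs[...,0]>18)&(hs[...,0]<36)&(hs[...,1]>130)
fit(y2,185,240,215,285,.140,'guard_scene','scene')
# red through plate
r=((H<10)|(H>170))&(S>60)
fit(r,228,248,208,226,.115,'knob?')
print(im[232:246:2,208:224:2].tolist()[3])
crop('scene',170,280,200,350,5,'s1.png')
E
```

```text
['vertical_fov', 'cx', 'cy', 'cam_to_world'] None {}
tray 1110 mean [ 0.3927 -0.1726  0.02  ] rect [ 392.9 -172.5] [173.3  68.7] 83.1 major [0.122 0.993] dx/dy 0.1231
front 138 mean [ 0.3837 -0.2618  0.046 ] rect [ 381.4 -262.1] [18.6 90.8] 82.3 major [-0.991  0.133] dx/dy -7.4414
guard 427 mean [0.4247 0.0869 0.14  ] rect [422.4  74.1] [132.4  83.7] 83.2 major [0.097 0.995] dx/dy 0.0978
x 186 mean [ 0.369  -0.0796  0.025 ] rect [384.9 -82.2] [ 39.2 110.8] 88.4 major [-0.998 -0.061] dx/dy 16.2532
guard_scene 489 mean [0.4212 0.0774 0.14  ] rect [403.8  74.3] [134.  125.2] 83.1 major [0.115 0.993] dx/dy 0.1161
knob? 0 mean [nan nan nan] rect [0. 0.] [0. 0.] 0.0 major [nan nan] dx/dy nan
[[149, 150, 152], [134, 135, 136], [148, 131, 133], [166, 134, 134], [168, 133, 134], [163, 133, 133], [138, 132, 133], [127, 109, 73]]
  avg = a.mean(axis, **keepdims_kw)
  ret = um.true_divide(
<stdin>:9: RuntimeWarning: Degrees of freedom <= 0 for slice
  c *= np.true_divide(1, fact)
  c *= np.true_divide(1, fact)
<stdin>:10: RuntimeWarning: Mean of empty slice.
```

View pics/s1.png

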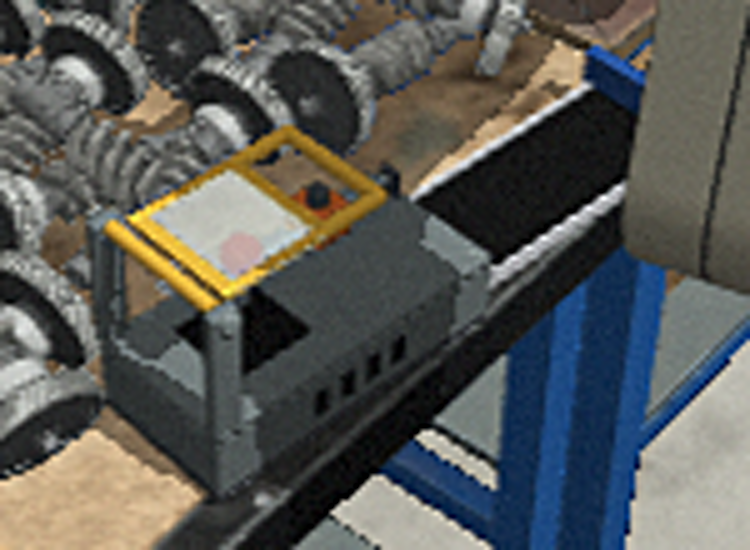

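Both cameras give a yaw of about −0.117. That puts the hinge near (0.4295, 0.135), the bar near (0.415, 0.0135) and the tray centre near (0.393, −0.171). First move: rise and turn.

```bash
python3 -m pendant '[{"translation":[0,0,-30],"twist":[0,0,0.14],"grip":-0.45},{"translation":[0,0,-30],"twist":[0,0,0.14],"grip":-0.45},{"translation":[0,0,-20],"twist":[0,0,0.14],"grip":-0.45},{"translation":[0,0,0],"twist":[0,0,0],"grip":-0.45},{"translation":[0,0,0],"twist":[0,0,0],"grip":-0.45},{"translation":[0,0,0],"twist":[0,0,0],"grip":-0.45},{"translation":[0,0,0],"twist":[0,0,0],"grip":-0.45},{"translation":[0,0,0],"twist":[0,0,0],"grip":-0.45},{"translation":[0,0,0],"twist":[0,0,0],"grip":-0.45},{"translation":[0,0,0],"twist":[0,0,0],"grip":-0.45}]' 10
python3 -c "
from h import *
st();print(rel([.4153,.0135,.20]))"
```

```text
t: 1.1
tool_pos: [0.1785, -0.568, 0.289]
orientation: [-3.118, 0.184, 0.008]
force: [0.7, -0.0, 0.1]
opening: 0.0259
t 1.1 p [ 0.1785 -0.568   0.289 ] F [ 0.7 -0.   0.1] open 0.0259
[[ 0.993 -0.118 -0.004]
 [-0.118 -0.993  0.018]
 [-0.006 -0.017 -1.   ]]
q [-1.352  0.119  1.374 -0.     1.667  0.336]
[ 167.31447551 -603.662367     98.53762167]
```

```bash
python3 -m pendant '[{"translation":[13,-46,0],"twist":[-0.018,0,0],"grip":-0.45},{"translation":[13,-46,0],"twist":[0,0,0],"grip":-0.45},{"translation":[13,-46,0],"twist":[0,0,0],"grip":-0.45},{"translation":[13,-46,0],"twist":[0,0,0],"grip":-0.45},{"translation":[13,-46,0],"twist":[0,0,0],"grip":-0.45},{"translation":[13,-46,0],"twist":[0,0,0],"grip":-0.45},{"translation":[13,-46,0],"twist":[0,0,0],"grip":-0.45},{"translation":[13,-46,0],"twist":[0,0,0],"grip":-0.45},{"translation":[13,-46,0],"twist":[0,0,0],"grip":-0.45},{"translation":[13,-46,0],"twist":[0,0,0],"grip":-0.45}]' 10
python3 -c "
from h import *
st();print(rel([.4153,.0135,.20]))"
```

```text
t: 2.1
tool_pos: [0.364, -0.1145, 0.2843]
orientation: [-3.128, 0.197, 0.01]
force: [0.7, 0.2, 0.0]
opening: 0.0256
t 2.1 p [ 0.364  -0.1145  0.2843] F [0.7 0.2 0. ] open 0.0256
[[ 0.992 -0.126 -0.006]
 [-0.126 -0.992  0.007]
 [-0.007 -0.006 -1.   ]]
q [-0.443 -0.495  1.921  0.004  1.724  1.254]
[  35.35492446 -132.9084904    84.93505701]
```

```bash
python3 -m pendant '[{"translation":[12,-44,0],"twist":[-0.007,0,0],"grip":-0.45},{"translation":[12,-44,0],"twist":[0,0,0],"grip":-0.45},{"translation":[8,-36,0],"twist":[0,0,0],"grip":-0.45},{"translation":[4,-10,30],"twist":[0,0,-0.008],"grip":-0.45},{"translation":[0,0,30],"twist":[0,0,0],"grip":-0.45},{"translation":[0,0,30],"twist":[0,0,0],"grip":-0.45},{"translation":[0,0,20],"twist":[0,0,0],"grip":-0.45},{"translation":[0,0,0],"twist":[0,0,0],"grip":-0.45},{"translation":[0,0,0],"twist":[0,0,0],"grip":-0.45},{"translation":[0,0,0],"twist":[0,0,0],"grip":-0.45}]' 10
python3 -c "
from h import *
st();print(rel([.4153,.0135,.126]))
snap('scene');snap('top')
crop('scene',130,280,180,330,5,'s2.png')
print(px('top',[.4153,.0135,.138]),px('scene',[.4153,.0135,.138]), px('scene',robot.read_state()['tool_pos']))
"
```

```text
t: 3.1
tool_pos: [0.4196, 0.0273, 0.1744]
orientation: [-3.137, 0.162, -0.003]
force: [0.1, -0.6, -0.4]
opening: 0.0251
t 3.1 p [0.4196 0.0273 0.1744] F [ 0.1 -0.6 -0.4] open 0.0251
[[ 0.995 -0.103  0.002]
 [-0.103 -0.995  0.001]
 [ 0.002 -0.001 -1.   ]]
q [-5.800e-02 -3.570e-01  2.019e+00  1.000e-03  1.477e+00  1.616e+00]
[-2.99720337 14.22350822 48.37740732]
(np.float64(236.56535202751442), np.float64(239.86194303605998)) (np.float64(265.63739223516575), np.float64(203.01054039239196)) (np.float64(261.07937195937455), np.float64(194.29269739607358))
```

View pics/s2.png

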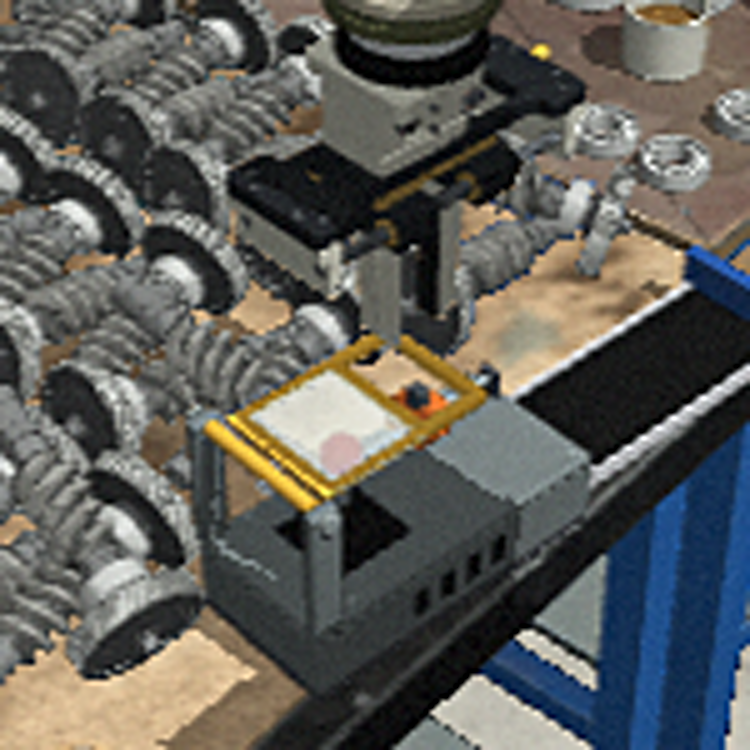

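The picture shows the bar's midpoint at crop (430,368), as predicted, and the fingertips where the kinematics put them. Descend and grip.

```bash
python3 -m pendant '[{"translation":[-3,14,0],"twist":[0,0,0.014],"grip":-0.45},{"translation":[0,0,0],"twist":[0,0,0],"grip":-0.45},{"translation":[0,0,15],"twist":[0,0,0],"grip":-0.45},{"translation":[0,0,15],"twist":[0,0,0],"grip":-0.45},{"translation":[0,0,15],"twist":[0,0,0],"grip":-0.45},{"translation":[0,0,6],"twist":[0,0,0],"grip":-0.45},{"translation":[0,0,0],"twist":[0,0,0],"grip":-0.45},{"translation":[0,0,0],"twist":[0,0,0],"grip":-0.45},{"translation":[0,0,0],"twist":[0,0,0],"grip":-0.45},{"translation":[0,0,0],"twist":[0,0,0],"grip":-0.45}]' 8
python3 -c "
from h import *
st();print(rel([.4153,.0135,.126]))"
python3 -m pendant '[{"translation":[0,0,0],"twist":[0,0,0],"grip":-1},{"translation":[0,0,0],"twist":[0,0,0],"grip":-1},{"translation":[0,0,0],"twist":[0,0,0],"grip":-1},{"translation":[0,0,0],"twist":[0,0,0],"grip":-1},{"translation":[0,0,0],"twist":[0,0,0],"grip":-1},{"translation":[0,0,0],"twist":[0,0,0],"grip":-1},{"translation":[0,0,0],"twist":[0,0,0],"grip":-1},{"translation":[0,0,0],"twist":[0,0,0],"grip":-1},{"translation":[0,0,0],"twist":[0,0,0],"grip":-1},{"translation":[0,0,0],"twist":[0,0,0],"grip":-1}]' 8
python3 -c "
from h import *
s,r=st()"
```

```text
t: 4.2
tool_pos: [0.4199, 0.0147, 0.1249]
orientation: [-3.134, 0.184, -0.02]
force: [-0.3, -0.3, 0.0]
opening: 0.0255
t 4.2 p [0.4199 0.0147 0.1249] F [-0.3 -0.3  0. ] open 0.0255
[[ 0.993 -0.117  0.013]
 [-0.117 -0.993  0.001]
 [ 0.013 -0.003 -1.   ]]
q [-8.900e-02 -3.300e-01  2.091e+00  2.000e-03  1.368e+00  1.599e+00]
[-4.42461484  1.72511942 -1.13951846]
t: 5.2
tool_pos: [0.4201, 0.0109, 0.1262]
orientation: [3.13, -0.185, 0.022]
force: [-0.9, -0.5, 0.3]
opening: 0.0092
t 5.2 p [0.4201 0.0109 0.1262] F [-0.9 -0.5  0.3] open 0.0092
[[ 0.993 -0.118  0.013]
 [-0.118 -0.993 -0.007]
 [ 0.014  0.005 -1.   ]]
q [-0.091 -0.332  2.09  -0.005  1.37   1.599]
```

```bash
python3 -m pendant '[{"translation":[0,-1,-11],"twist":[0,0,0],"grip":-1},{"translation":[0,-1,-11],"twist":[0,0,0],"grip":-1},{"translation":[0,-3,-11],"twist":[0,0,0],"grip":-1},{"translation":[0,-3,-10],"twist":[0,0,0],"grip":-1},{"translation":[0,-5,-10],"twist":[0,0,0],"grip":-1},{"translation":[0,-5,-10],"twist":[0,0,0],"grip":-1},{"translation":[0,-6,-9],"twist":[0,0,0],"grip":-1},{"translation":[0,-7,-9],"twist":[0,0,0],"grip":-1},{"translation":[0,-8,-8],"twist":[0,0,0],"grip":-1},{"translation":[0,0,0],"twist":[0,0,0],"grip":-1}]' 8
cat > g.py <<'E'
from h import *
s,r=st(); p=s['tool_pos']; uy=np.array([.118,.993]); b0=np.array([.4201,.0109,.1262])
dy=(p-b0)[:2]@uy*1000; dz=(p-b0)[2]*1000
print('dy,dz',dy,dz,'phi',np.arctan2(dz,122-dy),'rad',np.hypot(dz,122-dy))
E
python3 g.py
```

```text
t: 6.2
tool_pos: [0.4252, 0.055, 0.2231]
orientation: [3.132, -0.184, 0.029]
force: [1.3, 0.2, -0.3]
opening: 0.0094
t 6.2 p [0.4252 0.055  0.2231] F [ 1.3  0.2 -0.3] open 0.0094
[[ 0.993 -0.117  0.018]
 [-0.117 -0.993 -0.005]
 [ 0.018  0.003 -1.   ]]
q [ 0.013 -0.372  1.943 -0.005  1.553  1.702]
dy,dz 44.35838640243537 96.91331195591832 phi 0.8953576144319857 rad 124.17894425504943
```

```bash
python3 -m pendant '[{"translation":[0,-11,-7.5],"twist":[0,0,0],"grip":-1},{"translation":[0,-12,-6],"twist":[0,0,0],"grip":-1},{"translation":[0,-12,-5],"twist":[0,0,0],"grip":-1},{"translation":[0,-13,-4],"twist":[0,0,0],"grip":-1},{"translation":[0,-13,-2],"twist":[0,0,0],"grip":-1},{"translation":[0,-13,-1],"twist":[0,0,0],"grip":-1},{"translation":[0,-13,0],"twist":[0,0,0],"grip":-1},{"translation":[0,-13,2],"twist":[0,0,0],"grip":-1},{"translation":[0,-13,3],"twist":[0,0,0],"grip":-1},{"translation":[0,-13,5],"twist":[0,0,0],"grip":-1}]' 8
python3 g.py
```

```text
t: 7.2
tool_pos: [0.4407, 0.1881, 0.2399]
orientation: [3.127, -0.186, 0.03]
force: [4.3, -2.7, -4.2]
opening: 0.0097
t 7.2 p [0.4407 0.1881 0.2399] F [ 4.3 -2.7 -4.2] open 0.0097
[[ 0.993 -0.118  0.018]
 [-0.118 -0.993 -0.01 ]
 [ 0.019  0.008 -1.   ]]
q [ 0.308 -0.224  1.793 -0.015  1.558  1.998]
dy,dz 178.37761161782007 113.66722731452933 phi 2.0312294058335345 rad 126.88054877365026
```

```bash
python3 -m pendant '[{"translation":[0,0,0],"twist":[0,0,0],"grip":-0.5},{"translation":[0,0,0],"twist":[0,0,0],"grip":-0.5},{"translation":[0,0,0],"twist":[0,0,0],"grip":-0.5},{"translation":[0,0,-20],"twist":[0,0,0],"grip":-0.5},{"translation":[0,0,-20],"twist":[0,0,0],"grip":-0.5},{"translation":[0,0,-20],"twist":[0,0,0],"grip":-0.5},{"translation":[0,30,-10],"twist":[0,0,0],"grip":-0.5},{"translation":[0,45,0],"twist":[0,0,0],"grip":0},{"translation":[0,45,0],"twist":[0,0,0],"grip":0.4},{"translation":[0,45,0],"twist":[0,0,0],"grip":0.4}]' 8
python3 -c "
from h import *
st();snap('scene');crop('scene',130,280,180,380,4,'s3.png')
im,d=snap('top');P=pts('top',d)
for u,v in((360,184),(361,203),(386,204)):
    q=P[v-14:v+15,u-14:u+15].reshape(-1,3);q=q[(q[:,2]>.004)&(q[:,2]<.03)];print(len(q),q.mean(0).round(4))
"
```

```text
t: 8.2
tool_pos: [0.4173, 0.0241, 0.3142]
orientation: [3.129, -0.173, 0.024]
force: [1.3, 0.1, -0.5]
opening: 0.0427
t 8.2 p [0.4173 0.0241 0.3142] F [ 1.3  0.1 -0.5] open 0.0427
[[ 0.994 -0.11   0.015]
 [-0.11  -0.994 -0.009]
 [ 0.016  0.007 -1.   ]]
q [-0.058 -0.407  1.805 -0.008  1.729  1.622]
147 [ 0.5785 -0.3911  0.0087]
149 [ 0.5273 -0.3919  0.0094]
134 [ 0.5157 -0.4776  0.0088]
```

View pics/s3.png

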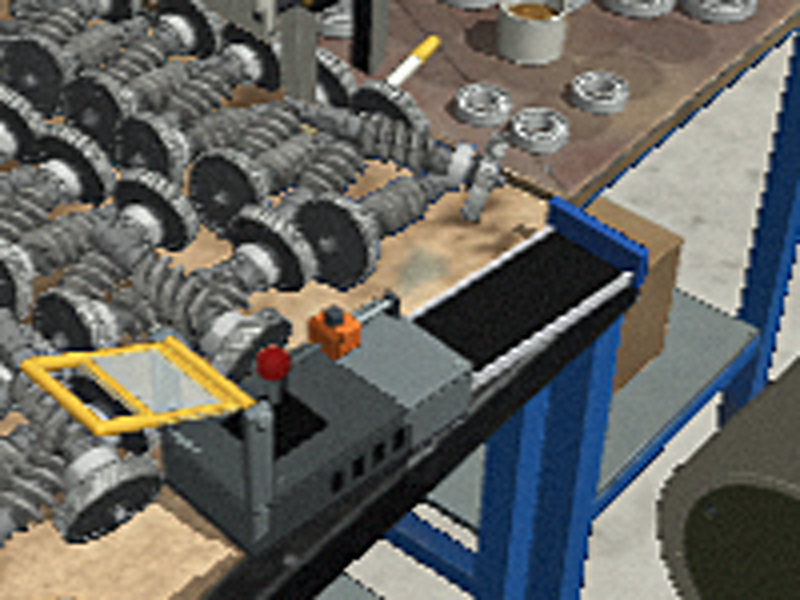

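The guard is open and resting at its stop, the red knob is at crop (273,363), and all three bearings are undisturbed. Turn the wrist for the picks.

```bash
python3 -m pendant '[{"translation":[0,0,0],"twist":[0,0,-0.149],"grip":0.45},{"translation":[0,0,0],"twist":[0,0,-0.149],"grip":0.45},{"translation":[0,0,0],"twist":[0,0,-0.149],"grip":0.45},{"translation":[0,0,0],"twist":[0,0,-0.149],"grip":0.45},{"translation":[0,0,0],"twist":[0,0,-0.149],"grip":0.45},{"translation":[0,0,0],"twist":[0,0,-0.149],"grip":0.45},{"translation":[0,0,0],"twist":[0,0,-0.149],"grip":0.45},{"translation":[0,0,0],"twist":[0,0,-0.149],"grip":0.45},{"translation":[0,0,0],"twist":[0,0,-0.149],"grip":0.45},{"translation":[0,0,0],"twist":[0,0,-0.149],"grip":0.45}]' 8
python3 -c "
from h import *
st();print(rel([.5157,-.478,.12]), ray('top',[[397,172]],.05))"
```

```text
t: 9.3
tool_pos: [0.4166, 0.0216, 0.3177]
orientation: [2.407, 1.991, 0.016]
force: [-0.3, -0.2, -0.4]
opening: 0.0675
t 9.3 p [0.4166 0.0216 0.3177] F [-0.3 -0.2 -0.4] open 0.0675
[[ 0.187  0.982  0.019]
 [ 0.982 -0.187 -0.007]
 [-0.004  0.02  -1.   ]]
q [-0.066 -0.414  1.804 -0.006  1.732  0.121]
[-471.46893731  186.76942455  203.2093267 ] [[ 0.61694958 -0.50642686  0.05      ]]
```

```bash
python3 -m pendant '[{"translation":[0,0,0],"twist":[0.02,0.007,-0.07],"grip":0.45},{"translation":[-49,16,0],"twist":[0,0,0],"grip":0.45},{"translation":[-49,16,0],"twist":[0,0,0],"grip":0.45},{"translation":[-49,16,0],"twist":[0,0,0],"grip":0.45},{"translation":[-49,16,0],"twist":[0,0,0],"grip":0.45},{"translation":[-49,16,0],"twist":[0,0,0],"grip":0.45},{"translation":[-49,16,0],"twist":[0,0,0],"grip":0.45},{"translation":[-49,16,20],"twist":[0,0,0],"grip":0.45},{"translation":[-49,16,40],"twist":[0,0,0],"grip":0.45},{"translation":[-49,16,40],"twist":[0,0,0],"grip":0.45}]' 8
python3 -c "
from h import *
st();print(rel([.5157,-.478,.05]))"
```

```text
t: 10.3
tool_pos: [0.5126, -0.3965, 0.2451]
orientation: [2.319, 2.102, 0.02]
force: [0.4, -0.3, 0.6]
opening: 0.0676
t 10.3 p [ 0.5126 -0.3965  0.2451] F [ 0.4 -0.3  0.6] open 0.0676
[[ 0.098  0.995  0.017]
 [ 0.995 -0.098 -0.   ]
 [ 0.001  0.017 -1.   ]]
q [-0.744  0.237  1.321  0.012  1.571 -0.646]
[-81.05505261   7.68255775 195.14634422]
```

```bash
python3 -m pendant '[{"translation":[-45,4,0],"twist":[0.017,0,0],"grip":0.45},{"translation":[-37,4,0],"twist":[0,0,0],"grip":0.45},{"translation":[0,0,45],"twist":[0,0,0],"grip":0.45},{"translation":[0,0,45],"twist":[0,0,0],"grip":0.45},{"translation":[0,0,45],"twist":[0,0,0],"grip":0.45},{"translation":[0,0,40],"twist":[0,0,0],"grip":0.45},{"translation":[0,0,15],"twist":[0,0,0],"grip":0.45},{"translation":[0,0,0],"twist":[0,0,0],"grip":0.45},{"translation":[0,0,0],"twist":[0,0,0],"grip":0.45},{"translation":[0,0,0],"twist":[0,0,0],"grip":0.45}]' 25
python3 -c "
from h import *
st();print(rel([.5157,-.478,.003]))"
```

```text
t: 11.3
tool_pos: [0.5137, -0.4844, 0.0454]
orientation: [-2.333, -2.098, -0.004]
force: [0.1, -0.3, -0.3]
opening: 0.0675
t 11.3 p [ 0.5137 -0.4844  0.0454] F [ 0.1 -0.3 -0.3] open 0.0675
[[ 0.106  0.994 -0.001]
 [ 0.994 -0.106  0.005]
 [ 0.005 -0.001 -1.   ]]
q [-0.83   0.542  1.307  0.003  1.296 -0.725]
[ 6.34575211  1.40895454 42.4299343 ]
```

```bash
python3 -m pendant '[{"translation":[6,1,0],"twist":[0,0,0],"grip":0.45},{"translation":[0,0,15],"twist":[0,0,0],"grip":0.45},{"translation":[0,0,15],"twist":[0,0,0],"grip":0.45},{"translation":[0,0,10],"twist":[0,0,0],"grip":0.45},{"translation":[0,0,0],"twist":[0,0,0],"grip":-1},{"translation":[0,0,0],"twist":[0,0,0],"grip":-1},{"translation":[0,0,0],"twist":[0,0,0],"grip":-1},{"translation":[0,0,0],"twist":[0,0,0],"grip":-1},{"translation":[0,0,0],"twist":[0,0,0],"grip":-1},{"translation":[0,0,0],"twist":[0,0,0],"grip":-1}]' 25
python3 -c "
from h import *
st()"
```

```text
t: 12.3
tool_pos: [0.5184, -0.4807, 0.0086]
orientation: [2.332, 2.097, 0.004]
force: [-0.0, 0.2, -1.8]
opening: 0.0496
t 12.3 p [ 0.5184 -0.4807  0.0086] F [-0.   0.2 -1.8] open 0.0496
[[ 0.106  0.994  0.005]
 [ 0.994 -0.106 -0.002]
 [-0.001  0.006 -1.   ]]
q [-0.822  0.577  1.331  0.003  1.228 -0.717]
```

```bash
python3 -m pendant '[{"translation":[0,0,0],"twist":[0,0,0],"grip":0.45},{"translation":[0,0,0],"twist":[0,0,0],"grip":0.45},{"translation":[2,0,3],"twist":[0,0,0],"grip":0.45},{"translation":[0,0,5],"twist":[0,0,0],"grip":0.45},{"translation":[0,0,0],"twist":[0,0,0],"grip":-1},{"translation":[0,0,0],"twist":[0,0,0],"grip":-1},{"translation":[0,0,0],"twist":[0,0,0],"grip":-1},{"translation":[0,0,0],"twist":[0,0,0],"grip":-1},{"translation":[0,0,0],"twist":[0,0,0],"grip":-1},{"translation":[0,0,0],"twist":[0,0,0],"grip":-1}]' 25
python3 -c "
from h import *
st()"
```

```text
t: 13.3
tool_pos: [0.5193, -0.4791, 0.0008]
orientation: [2.331, 2.096, 0.005]
force: [1.4, -0.7, -0.8]
opening: 0.0505
t 13.3 p [ 0.5193 -0.4791  0.0008] F [ 1.4 -0.7 -0.8] open 0.0505
[[ 0.106  0.994  0.007]
 [ 0.994 -0.106 -0.003]
 [-0.002  0.007 -1.   ]]
q [-0.819  0.584  1.337  0.003  1.214 -0.714]
```

```bash
python3 -m pendant '[{"translation":[0,0,-20],"twist":[0,0,0],"grip":-1},{"translation":[0,0,-45],"twist":[0,0,0],"grip":-1},{"translation":[0,0,-45],"twist":[0,0,0],"grip":-1},{"translation":[0,0,-45],"twist":[0,0,0],"grip":-1},{"translation":[40,-12,0],"twist":[0.007,0,0],"grip":-1},{"translation":[45,-10,0],"twist":[0,0,0],"grip":-1},{"translation":[45,-10,0],"twist":[0,0,0],"grip":-1},{"translation":[45,-10,0],"twist":[0,0,0],"grip":-1},{"translation":[45,-10,0],"twist":[0,0,0],"grip":-1},{"translation":[45,-10,0],"twist":[0,0,0],"grip":-1}]' 25
python3 -c "
from h import *
st();print(rel([.3997,-.115,.03]))"
```

```text
t: 14.3
tool_pos: [0.4826, -0.2053, 0.1603]
orientation: [2.343, 2.089, -0.002]
force: [1.5, 0.7, -0.9]
opening: 0.0506
t 14.3 p [ 0.4826 -0.2053  0.1603] F [ 1.5  0.7 -0.9] open 0.0506
[[ 0.114  0.993  0.001]
 [ 0.993 -0.114 -0.003]
 [-0.003  0.001 -1.   ]]
q [-0.499 -0.041  1.772 -0.002  1.408 -0.384]
[ 80.62761603 -92.86730397 129.9494103 ]
```

```bash
python3 -m pendant '[{"translation":[27,-31,0],"twist":[0,0,0],"grip":-1},{"translation":[27,-31,0],"twist":[0,0,0],"grip":-1},{"translation":[27,-31,0],"twist":[0,0,0],"grip":-1},{"translation":[0,0,30],"twist":[0,0,0],"grip":-1},{"translation":[0,0,40],"twist":[0,0,0],"grip":-1},{"translation":[0,0,25],"twist":[0,0,0],"grip":-1},{"translation":[0,0,0],"twist":[0,0,0],"grip":-1},{"translation":[0,0,0],"twist":[0,0,0],"grip":-1},{"translation":[0,0,0],"twist":[0,0,0],"grip":-1},{"translation":[0,0,0],"twist":[0,0,0],"grip":-1}]' 25
python3 -c "
from h import *
st();print(rel([.3997,-.115,.03]))
snap('scene');crop('scene',130,280,220,370,4,'s4.png')"
```

```text
t: 15.3
tool_pos: [0.3996, -0.1061, 0.0691]
orientation: [2.325, 2.09, 0.012]
force: [0.1, -0.0, -1.4]
opening: 0.0505
t 15.3 p [ 0.3996 -0.1061  0.0691] F [ 0.1 -0.  -1.4] open 0.0505
[[ 0.106  0.994  0.016]
 [ 0.994 -0.106 -0.006]
 [-0.005  0.016 -1.   ]]
q [-0.384 -0.289  2.166  0.     1.248 -0.278]
[-8.61621193  0.44508122 39.13860578]
```

View pics/s4.png

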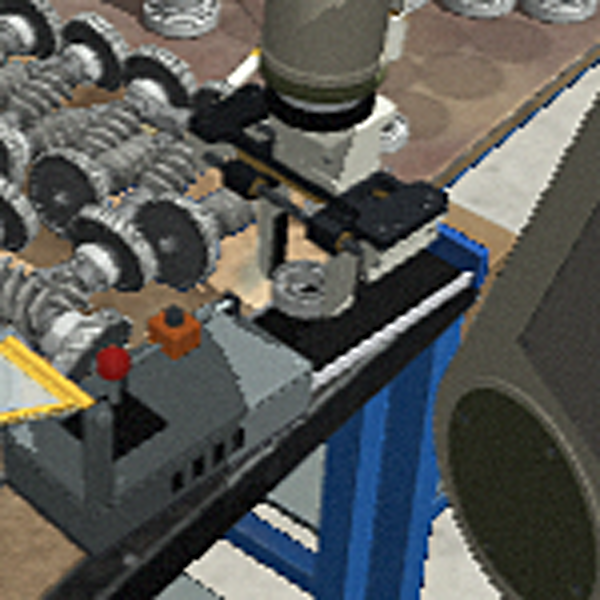

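The bearing is held level over the tray at crop (310,290). Lower it and release.

```bash
python3 -m pendant '[{"translation":[-8,0,0],"twist":[0.016,0,0],"grip":-1},{"translation":[0,0,12],"twist":[0,0,0],"grip":-1},{"translation":[0,0,12],"twist":[0,0,0],"grip":-1},{"translation":[0,0,10],"twist":[0,0,0],"grip":-1},{"translation":[0,0,4],"twist":[0,0,0],"grip":-1},{"translation":[0,0,0],"twist":[0,0,0],"grip":-1},{"translation":[0,0,0],"twist":[0,0,0],"grip":-1},{"translation":[0,0,0],"twist":[0,0,0],"grip":-1},{"translation":[0,0,0],"twist":[0,0,0],"grip":-1},{"translation":[0,0,0],"twist":[0,0,0],"grip":-1}]' 25
python3 -c "
from h import *
st();print(rel([.3997,-.115,.03]))"
```

```text
t: 16.35
tool_pos: [0.3999, -0.1157, 0.0292]
orientation: [2.334, 2.097, -0.005]
force: [0.3, -0.0, -1.5]
opening: 0.0504
t 16.35 p [ 0.3999 -0.1157  0.0292] F [ 0.3 -0.  -1.5] open 0.0504
[[ 0.107  0.994  0.001]
 [ 0.994 -0.107 -0.005]
 [-0.005  0.001 -1.   ]]
q [-0.401 -0.199  2.171 -0.005  1.166 -0.292]
[ 0.69762548 -0.2363892  -0.78015957]
```

```bash
python3 -m pendant '[{"translation":[0,0,0],"twist":[0,0,0],"grip":0.25},{"translation":[0,0,0],"twist":[0,0,0],"grip":0.25},{"translation":[0,0,0],"twist":[0,0,0],"grip":0.3},{"translation":[0,0,-10],"twist":[0,0,0],"grip":0.3},{"translation":[0,0,-40],"twist":[0,0,0],"grip":0.4},{"translation":[0,0,-40],"twist":[0,0,0],"grip":0.4},{"translation":[0,0,-40],"twist":[0,0,0],"grip":0.4},{"translation":[-45,35,-5],"twist":[0,0,0],"grip":0.4},{"translation":[-45,35,0],"twist":[0,0,0],"grip":0.4},{"translation":[-45,20,0],"twist":[0,0,0],"grip":0.4}]' 25
cat > m.py <<'E'
from h import *
s,r=st()
im,d=snap('top');P=pts('top',d)
def ctr(lab,x0,x1,y0,y1,zl,zh):
    m=((P[...,0]>x0)&(P[...,0]<x1)&(P[...,1]>y0)&(P[...,1]<y1)&(P[...,2]>zl)&(P[...,2]<zh)).astype(np.uint8)
    n,L,S,C=cv2.connectedComponentsWithStats(cv2.morphologyEx(m,cv2.MORPH_OPEN,np.ones((2,2),np.uint8)))
    for k in range(1,n):
        if S[k,4]>60:
            q=P[L==k]; (c,e,a)=cv2.minAreaRect((q[:,:2]*1000).astype(np.float32)); print(lab,S[k,4],q.mean(0).round(4),np.round(c,1),np.round(e,1))
ctr('bench',.42,.66,-.56,-.32,.003,.03)
ctr('tray',.33,.43,-.25,-.08,.028,.05)
E
python3 m.py
```

```text
t: 17.35
tool_pos: [0.4699, -0.2447, 0.1802]
orientation: [2.315, 2.095, 0.005]
force: [0.2, 1.1, 0.9]
opening: 0.065
t 17.35 p [ 0.4699 -0.2447  0.1802] F [0.2 1.1 0.9] open 0.065
[[ 0.1    0.995  0.015]
 [ 0.995 -0.099 -0.012]
 [-0.01   0.016 -1.   ]]
q [-0.576 -0.058  1.752 -0.002  1.428 -0.476]
```

```bash
python3 -c "
from h import *
crop('top',130,265,190,430,3.3,'t5.png')"
```

```text
(no output)
```

View pics/t5.png

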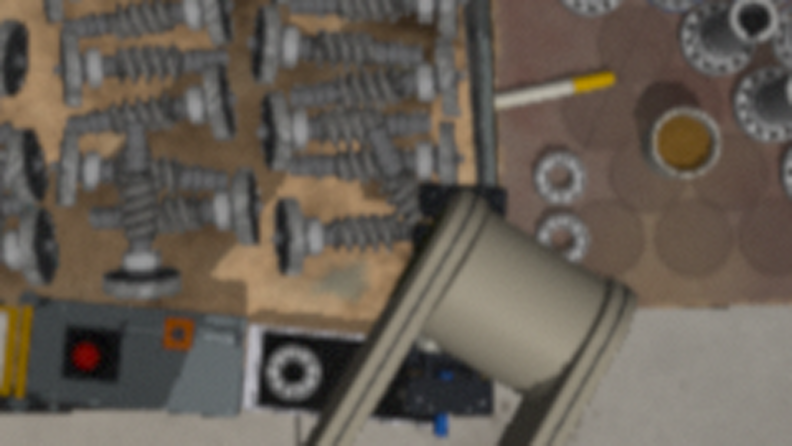

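Bench bearings are unchanged. The placed bearing, at crop (293,372), sits very close to the tray's +y lip, so I'll check that it lies flat.

```bash
python3 -c "
from h import *
im,d=load('top');P=pts('top',d)
print('brg',ray('top',[[278.8,242.7]],.035),'black edge L',ray('top',[[270,240],[270,246]],.0225),'b1',ray('top',[[359.4,183.9]],.011),'b2',ray('top',[[360.8,202.3]],.011))
print((P[234:252,267:290,2]*1000).round(0).astype(int))
"
```

```text
brg [[ 0.39834972 -0.11755669  0.035     ]] black edge L [[ 0.40731519 -0.08936938  0.0225    ]
 [ 0.38773145 -0.08881551  0.0225    ]] b1 [[ 0.58458535 -0.391701    0.011     ]] b2 [[ 0.52331648 -0.39390598  0.011     ]]
[[19 28 25 15 21 26 13 20 21 23 21 17 12 22 24 20 24 26 21 16 26 21 22]
 [23 24 22 20 20 21 24 23 22 12 35 31 36 21 21 23 16 20 17 27 25 20 10]
 [20 23 18 25 20 22 23 25 41 27 24 32 30 34 30 33 17 23 16 18 26 24 23]
 [18 25 24 29 24 25 39 38 21 32 31 28 33 32 31 29 36 18 22 26 21 20 22]
 [20 19 13 24 17 24 39 28 31 33 20 34 20 18 28 31 29 33 21 19 20 21 19]
 [14 25 17 18 15 36 30 31 33 36 38 21 33 35 34 25 28 16 33 19 15 22 18]
 [29 27 19 16 32 29 27 21 34 20 20 23 16 22 23 37 35 28 38 22 14 24 23]
 [21 25 25 18 35 31 29 21 36 22 24 23 20 26 22 35 28 33 35 36 17 22 21]
 [15 20 17 19 35 29 32 38 19 17 18 17 25 23 23 18 38 34 32 38 19 22 21]
 [19 18 27 18 37 37 30 36 18 19 20 23 20 15 22 21 36 30 33 34 24 22 20]
 [29 31 22 22 35 27 31 34 18 18 20 16 22 18 21 22 32 35 16 30 23 24 18]
 [21 17 18 19 37 16 35 26 31 28 21 23 19 19 20 31 31 38 26 38 17 25 21]
 [26 19 26 24 17 34 29 31 38 33 22 17 24 23 35 33 28 32 40 16 21 24 22]
 [21 20 22 18 24 33 30 29 29 22 42 35 36 34 36 26 32 20 37 26 23 20 23]
 [21 20 21 24 21 20 37 16 34 28 28 27 29 33 32 31 25 29 15 21 19 20 11]
 [24 18 22 21 21 23 22 39 37 30 32 30 33 32 33 34 36 16 26 18 20 22 22]
 [28 24 22 22 27 17 24 27 21 36 33 36 33 36 40 30 20 20 23 16 25 18 24]
 [25 16 19 24 19 22 18 21 21 21 19 20 19 26 20 17 21 23 16 21 21 21 25]]
```

The bearing is flat, with about 2 mm to the lip. Next is bearing 2, with the jaws turned to clear bearing 1.

```bash
python3 -m pendant '[{"translation":[-45,10,0],"twist":[0.015,-0.012,0],"grip":0.35},{"translation":[-45,15,0],"twist":[0,0,0],"grip":0.35},{"translation":[-40,20,0],"twist":[0,0,0],"grip":0.35},{"translation":[0,0,0],"twist":[0,0,0.14],"grip":0.35},{"translation":[0,0,0],"twist":[0,0,0.14],"grip":0.35},{"translation":[0,0,0],"twist":[0,0,0.14],"grip":0.35},{"translation":[0,0,0],"twist":[0,0,0.14],"grip":0.35},{"translation":[0,0,0],"twist":[0,0,0],"grip":0.35},{"translation":[0,0,0],"twist":[0,0,0],"grip":0.35},{"translation":[0,0,0],"twist":[0,0,0],"grip":0.35}]' 25
python3 -c "
from h import *
st();print(rel([.5225,-.3930,.045]))"
```

```text
t: 18.4
tool_pos: [0.5002, -0.3894, 0.1836]
orientation: [2.819, 1.346, -0.025]
force: [-0.7, -0.2, -0.2]
opening: 0.0628
t 18.4 p [ 0.5002 -0.3894  0.1836] F [-0.7 -0.2 -0.2] open 0.0628
[[ 0.629  0.778 -0.007]
 [ 0.777 -0.629 -0.023]
 [-0.022  0.009 -1.   ]]
q [-0.73   0.23   1.441 -0.022  1.46  -0.047]
[ 14.26893361  18.31222024 138.45927154]
```

```bash
python3 -m pendant '[{"translation":[14,18,0],"twist":[0.009,0.022,0],"grip":0.35},{"translation":[0,0,40],"twist":[0,0,0],"grip":0.35},{"translation":[0,0,45],"twist":[0,0,0],"grip":0.35},{"translation":[0,0,40],"twist":[0,0,0],"grip":0.35},{"translation":[0,0,0],"twist":[0,0,0],"grip":0.35},{"translation":[0,0,0],"twist":[0,0,0],"grip":0.35},{"translation":[0,0,0],"twist":[0,0,0],"grip":0.35},{"translation":[0,0,0],"twist":[0,0,0],"grip":0.35},{"translation":[0,0,0],"twist":[0,0,0],"grip":0.35},{"translation":[0,0,0],"twist":[0,0,0],"grip":0.35}]' 25
python3 -c "
from h import *
st();print(rel([.5225,-.3930,.0025]))"
```

```text
t: 19.4
tool_pos: [0.53, -0.3941, 0.0694]
orientation: [2.808, 1.373, 0.012]
force: [0.3, 0.4, -0.0]
opening: 0.0625
t 19.4 p [ 0.53   -0.3941  0.0694] F [ 0.3  0.4 -0. ] open 0.0625
[[ 0.614  0.789  0.014]
 [ 0.789 -0.614 -0.011]
 [-0.     0.018 -1.   ]]
q [-7.180e-01  3.820e-01  1.472e+00  1.000e-03  1.269e+00 -5.700e-02]
[-3.70464381 -7.79532676 66.74387601]
```

```bash
python3 -m pendant '[{"translation":[-4,-8,0],"twist":[0.015,0,0],"grip":0.35},{"translation":[0,0,30],"twist":[0,0,0],"grip":0.35},{"translation":[0,0,10],"twist":[0,0,0],"grip":0.35},{"translation":[0,0,0],"twist":[0,0,0],"grip":0.35},{"translation":[0,0,0],"twist":[0,0,0],"grip":0.35},{"translation":[0,0,0],"twist":[0,0,0],"grip":0.35},{"translation":[0,0,0],"twist":[0,0,0],"grip":0.35},{"translation":[0,0,0],"twist":[0,0,0],"grip":0.35},{"translation":[0,0,0],"twist":[0,0,0],"grip":0.35},{"translation":[0,0,0],"twist":[0,0,0],"grip":0.35}]' 25
python3 -c "
from h import *
st();print(rel([.5225,-.3930,.0025]))"
```

```text
t: 20.4
tool_pos: [0.5229, -0.3954, 0.0363]
orientation: [2.814, 1.376, 0.005]
force: [-1.1, -0.8, -0.5]
opening: 0.0626
t 20.4 p [ 0.5229 -0.3954  0.0363] F [-1.1 -0.8 -0.5] open 0.0626
[[ 0.614  0.789  0.007]
 [ 0.789 -0.614 -0.007]
 [-0.001  0.01  -1.   ]]
q [-0.725  0.414  1.496 -0.     1.222 -0.064]
[ 1.64630005 -2.12388054 33.82297471]
```

```bash
python3 -m pendant '[{"translation":[2,-2,5],"twist":[0.007,0,0],"grip":0.35},{"translation":[0,0,15],"twist":[0,0,0],"grip":0.35},{"translation":[0,0,13],"twist":[0,0,0],"grip":0.35},{"translation":[0,0,4],"twist":[0,0,0],"grip":0.35},{"translation":[0,0,0],"twist":[0,0,0],"grip":-1},{"translation":[0,0,0],"twist":[0,0,0],"grip":-1},{"translation":[0,0,0],"twist":[0,0,0],"grip":-1},{"translation":[0,0,0],"twist":[0,0,0],"grip":-1},{"translation":[0,0,0],"twist":[0,0,0],"grip":-1},{"translation":[0,0,0],"twist":[0,0,0],"grip":-1}]' 25
python3 -c "
from h import *
st()"
```

```text
t: 21.4
tool_pos: [0.5222, -0.3919, -0.004]
orientation: [2.822, 1.381, -0.001]
force: [-1.3, 0.9, 3.1]
opening: 0.051
t 21.4 p [ 0.5222 -0.3919 -0.004 ] F [-1.3  0.9  3.1] open 0.051
[[ 0.614  0.79  -0.001]
 [ 0.79  -0.614 -0.001]
 [-0.001 -0.    -1.   ]]
q [-7.220e-01  4.670e-01  1.508e+00 -1.000e-03  1.167e+00 -6.100e-02]
```

The tips reached the bench, so I'll regrasp about 6 mm higher.

```bash
python3 -m pendant '[{"translation":[0,0,0],"twist":[0,0,0],"grip":0.3},{"translation":[0,0,0],"twist":[0,0,0],"grip":0.3},{"translation":[0,0,-6],"twist":[0,0,0],"grip":0.3},{"translation":[0,0,-1],"twist":[0,0,0],"grip":0.3},{"translation":[0,0,0],"twist":[0,0,0],"grip":-1},{"translation":[0,0,0],"twist":[0,0,0],"grip":-1},{"translation":[0,0,0],"twist":[0,0,0],"grip":-1},{"translation":[0,0,0],"twist":[0,0,0],"grip":-1},{"translation":[0,0,0],"twist":[0,0,0],"grip":-1},{"translation":[0,0,0],"twist":[0,0,0],"grip":-1}]' 25
python3 -c "
from h import *
st()"
```

```text
t: 22.4
tool_pos: [0.522, -0.3918, 0.0028]
orientation: [2.822, 1.381, -0.001]
force: [0.1, 0.2, 0.6]
opening: 0.0507
t 22.4 p [ 0.522  -0.3918  0.0028] F [0.1 0.2 0.6] open 0.0507
[[ 0.614  0.789 -0.001]
 [ 0.789 -0.614 -0.001]
 [-0.001 -0.    -1.   ]]
q [-7.220e-01  4.580e-01  1.506e+00 -1.000e-03  1.178e+00 -6.100e-02]
```

Good. Lift, turn back by 0.545, and travel.

```bash
python3 -m pendant '[{"translation":[0,0,-20],"twist":[0,0,0],"grip":-1},{"translation":[0,0,-45],"twist":[0,0,0],"grip":-1},{"translation":[0,0,-45],"twist":[0,0,0],"grip":-1},{"translation":[0,0,-45],"twist":[0,0,0],"grip":-1},{"translation":[0,0,-5],"twist":[0,0,-0.14],"grip":-1},{"translation":[0,0,0],"twist":[0,0,-0.14],"grip":-1},{"translation":[0,0,0],"twist":[0,0,-0.14],"grip":-1},{"translation":[0,0,0],"twist":[0,0,-0.13],"grip":-1},{"translation":[0,0,0],"twist":[0,0,0],"grip":-1},{"translation":[0,0,0],"twist":[0,0,0],"grip":-1}]' 25
python3 -c "
from h import *
st();print(rel([.3935,-.1745,.03]))"
```

```text
t: 23.4
tool_pos: [0.5197, -0.3896, 0.1651]
orientation: [-2.318, -2.109, 0.003]
force: [0.4, -0.3, -1.1]
opening: 0.0508
t 23.4 p [ 0.5197 -0.3896  0.1651] F [ 0.4 -0.3 -1.1] open 0.0508
[[ 0.094  0.996 -0.007]
 [ 0.996 -0.094  0.005]
 [ 0.004 -0.007 -1.   ]]
q [-7.220e-01  2.990e-01  1.393e+00 -1.000e-03  1.458e+00 -6.270e-01]
[ 201.67352753 -144.89919686  136.97996015]
```

```bash
python3 -m pendant '[{"translation":[40,-28,0],"twist":[-0.007,-0.005,-0.02],"grip":-1},{"translation":[40,-28,0],"twist":[0,0,0],"grip":-1},{"translation":[40,-28,0],"twist":[0,0,0],"grip":-1},{"translation":[40,-28,0],"twist":[0,0,0],"grip":-1},{"translation":[40,-28,0],"twist":[0,0,0],"grip":-1},{"translation":[0,0,40],"twist":[0,0,0],"grip":-1},{"translation":[0,0,40],"twist":[0,0,0],"grip":-1},{"translation":[0,0,20],"twist":[0,0,0],"grip":-1},{"translation":[0,0,0],"twist":[0,0,0],"grip":-1},{"translation":[0,0,0],"twist":[0,0,0],"grip":-1}]' 25
python3 -c "
from h import *
st();print(rel([.3935,-.1745,.03]))"
```

```text
t: 24.4
tool_pos: [0.3932, -0.1718, 0.0601]
orientation: [2.34, 2.095, 0.003]
force: [0.8, -0.2, -1.4]
opening: 0.0503
t 24.4 p [ 0.3932 -0.1718  0.0601] F [ 0.8 -0.2 -1.4] open 0.0503
[[ 0.11   0.994  0.002]
 [ 0.994 -0.11   0.   ]
 [ 0.001  0.002 -1.   ]]
q [-5.330e-01 -2.080e-01  2.117e+00  1.000e-03  1.231e+00 -4.230e-01]
[-2.70431028  0.53408378 30.1220262 ]
```

```bash
python3 -m pendant '[{"translation":[-3,0,0],"twist":[0,0,0],"grip":-1},{"translation":[0,0,10],"twist":[0,0,0],"grip":-1},{"translation":[0,0,10],"twist":[0,0,0],"grip":-1},{"translation":[0,0,7],"twist":[0,0,0],"grip":-1},{"translation":[0,0,0],"twist":[0,0,0],"grip":-1},{"translation":[0,0,0],"twist":[0,0,0],"grip":-1},{"translation":[0,0,0],"twist":[0,0,0],"grip":-1},{"translation":[0,0,0],"twist":[0,0,0],"grip":-1},{"translation":[0,0,0],"twist":[0,0,0],"grip":-1},{"translation":[0,0,0],"twist":[0,0,0],"grip":-1}]' 25
python3 -c "
from h import *
st();print(rel([.3935,-.1745,.03]))"
```

```text
t: 25.4
tool_pos: [0.3959, -0.1773, 0.035]
orientation: [2.34, 2.087, 0.005]
force: [-1.1, 0.7, -1.6]
opening: 0.0503
t 25.4 p [ 0.3959 -0.1773  0.035 ] F [-1.1  0.7 -1.6] open 0.0503
[[ 0.114  0.993  0.007]
 [ 0.993 -0.114 -0.003]
 [-0.002  0.007 -1.   ]]
q [-5.400e-01 -1.600e-01  2.127e+00  1.000e-03  1.168e+00 -4.270e-01]
[ 2.49595598 -2.74956673  4.97667921]
```

```bash
python3 -m pendant '[{"translation":[2,-2,5],"twist":[0,0,0],"grip":-1},{"translation":[0,0,0],"twist":[0,0,0],"grip":-1},{"translation":[0,0,0],"twist":[0,0,0],"grip":0.25},{"translation":[0,0,0],"twist":[0,0,0],"grip":0.25},{"translation":[0,0,0],"twist":[0,0,0],"grip":0.3},{"translation":[0,0,-10],"twist":[0,0,0],"grip":0.3},{"translation":[0,0,-40],"twist":[0,0,0],"grip":0.4},{"translation":[0,0,-45],"twist":[0,0,0],"grip":0.4},{"translation":[0,0,-45],"twist":[0,0,0],"grip":0.4},{"translation":[0,0,-10],"twist":[0,0,0],"grip":0.4}]' 25
python3 -c "
from h import *
st();print(rel([.5845,-.3917,.12]))
im,d=snap('top');snap('scene');crop('top',150,262,230,400,4.7,'t6.png')"
```

```text
t: 26.4
tool_pos: [0.391, -0.1733, 0.1856]
orientation: [2.343, 2.09, 0.003]
force: [0.4, 0.3, 0.4]
opening: 0.0649
t 26.4 p [ 0.391  -0.1733  0.1856] F [0.4 0.3 0.4] open 0.0649
[[ 0.114  0.993  0.003]
 [ 0.993 -0.114 -0.   ]
 [ 0.     0.003 -1.   ]]
q [-5.380e-01 -3.420e-01  1.988e+00  1.000e-03  1.493e+00 -4.240e-01]
[-194.96450368  216.9466139    66.26550139]
```

View pics/t6.png

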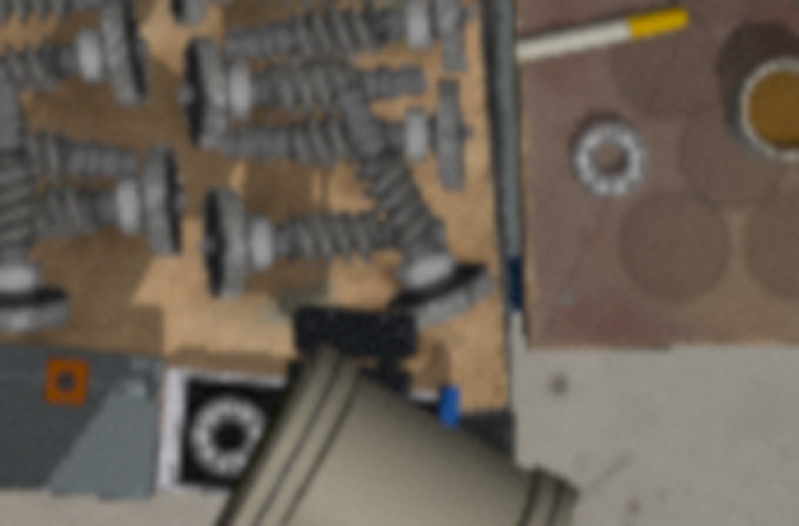

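Bearing 1 is still at top pixel (359.6,183.4), and the first bearing lies flat in the tray. Now to fetch bearing 1.

```bash
python3 -m pendant '[{"translation":[-38,42,0],"twist":[0,0,0],"grip":0.4},{"translation":[-38,42,0],"twist":[0,0,0],"grip":0.4},{"translation":[-38,42,0],"twist":[0,0,0],"grip":0.4},{"translation":[-38,42,0],"twist":[0,0,0],"grip":0.4},{"translation":[-38,42,0],"twist":[0,0,0],"grip":0.4},{"translation":[0,0,30],"twist":[0,0,0],"grip":0.4},{"translation":[0,0,40],"twist":[0,0,0],"grip":0.4},{"translation":[0,0,40],"twist":[0,0,0],"grip":0.4},{"translation":[0,0,10],"twist":[0,0,0],"grip":0.4},{"translation":[0,0,0],"twist":[0,0,0],"grip":0.4}]' 25
python3 -c "
from h import *
st();print(rel([.5845,-.3922,.002]))"
```

```text
t: 27.5
tool_pos: [0.5518, -0.3615, 0.0333]
orientation: [-2.325, -2.075, 0.005]
force: [-0.1, 0.4, 0.7]
opening: 0.0653
t 27.5 p [ 0.5518 -0.3615  0.0333] F [-0.1  0.4  0.7] open 0.0653
[[ 0.114  0.993 -0.019]
 [ 0.993 -0.113  0.017]
 [ 0.014 -0.021 -1.   ]]
q [-6.580e-01  4.600e-01  1.441e+00  1.000e-03  1.265e+00 -5.450e-01]
[-27.19026314  36.58018535  30.16675117]
```

```bash
python3 -m pendant '[{"translation":[0,0,-15],"twist":[-0.02,-0.015,0],"grip":0.4},{"translation":[-27,36,0],"twist":[0,0,0],"grip":0.4},{"translation":[0,0,0],"twist":[0,0,0],"grip":0.4},{"translation":[0,0,0],"twist":[0,0,0],"grip":0.4},{"translation":[0,0,0],"twist":[0,0,0],"grip":0.4},{"translation":[0,0,0],"twist":[0,0,0],"grip":0.4},{"translation":[0,0,0],"twist":[0,0,0],"grip":0.4},{"translation":[0,0,0],"twist":[0,0,0],"grip":0.4},{"translation":[0,0,0],"twist":[0,0,0],"grip":0.4},{"translation":[0,0,0],"twist":[0,0,0],"grip":0.4}]' 25
python3 -c "
from h import *
st();print(rel([.5845,-.3922,.002]))"
```

```text
t: 28.5
tool_pos: [0.5813, -0.3888, 0.0513]
orientation: [-2.338, -2.089, 0.004]
force: [-0.4, -0.1, 0.1]
opening: 0.0654
t 28.5 p [ 0.5813 -0.3888  0.0513] F [-0.4 -0.1  0.1] open 0.0654
[[ 0.112  0.994 -0.006]
 [ 0.994 -0.112  0.003]
 [ 0.002 -0.006 -1.   ]]
q [-6.620e-01  5.220e-01  1.324e+00 -1.000e-03  1.302e+00 -5.490e-01]
[-3.0847451   3.83901006 49.29465134]
```

```bash
python3 -m pendant '[{"translation":[-3,4,10],"twist":[-0.006,0,0],"grip":0.4},{"translation":[0,0,15],"twist":[0,0,0],"grip":0.4},{"translation":[0,0,12],"twist":[0,0,0],"grip":0.4},{"translation":[0,0,8],"twist":[0,0,0],"grip":0.4},{"translation":[0,0,0],"twist":[0,0,0],"grip":0.4},{"translation":[0,0,0],"twist":[0,0,0],"grip":0.4},{"translation":[0,0,0],"twist":[0,0,0],"grip":0.4},{"translation":[0,0,0],"twist":[0,0,0],"grip":0.4},{"translation":[0,0,0],"twist":[0,0,0],"grip":0.4},{"translation":[0,0,0],"twist":[0,0,0],"grip":0.4}]' 25
python3 -c "
from h import *
st();print(rel([.5845,-.3922,.002]))"
```

```text
t: 29.5
tool_pos: [0.5844, -0.3919, 0.0008]
orientation: [-2.34, -2.091, -0.002]
force: [0.0, -0.4, 0.0]
opening: 0.0651
t 29.5 p [ 0.5844 -0.3919  0.0008] F [ 0.  -0.4  0. ] open 0.0651
[[ 0.112  0.994 -0.001]
 [ 0.994 -0.112  0.003]
 [ 0.003 -0.001 -1.   ]]
q [-0.665  0.586  1.335  0.002  1.224 -0.553]
[-0.31450989  0.11704689 -1.21138264]
```

```bash
python3 -m pendant '[{"translation":[0,0,-1],"twist":[0,0,0],"grip":-1},{"translation":[0,0,0],"twist":[0,0,0],"grip":-1},{"translation":[0,0,0],"twist":[0,0,0],"grip":-1},{"translation":[0,0,0],"twist":[0,0,0],"grip":-1},{"translation":[0,0,0],"twist":[0,0,0],"grip":-1},{"translation":[0,0,-20],"twist":[0,0,0],"grip":-1},{"translation":[0,0,-45],"twist":[0,0,0],"grip":-1},{"translation":[0,0,-45],"twist":[0,0,0],"grip":-1},{"translation":[0,0,-45],"twist":[0,0,0],"grip":-1},{"translation":[0,0,0],"twist":[0,0,0],"grip":-1}]' 25
python3 -c "
from h import *
st();print(rel([.3865,-.2325,.03]))"
```

```text
t: 30.5
tool_pos: [0.5823, -0.3907, 0.1582]
orientation: [-2.335, -2.086, -0.0]
force: [0.1, -1.4, 0.0]
opening: 0.0508
t 30.5 p [ 0.5823 -0.3907  0.1582] F [ 0.1 -1.4  0. ] open 0.0508
[[ 0.112  0.994 -0.007]
 [ 0.994 -0.112  0.008]
 [ 0.007 -0.008 -1.   ]]
q [-0.665  0.445  1.225  0.002  1.483 -0.553]
[ 134.24014409 -211.32236682  130.95144365]
```

```bash
python3 -m pendant '[{"translation":[27,-42,0],"twist":[-0.007,-0.007,0],"grip":-1},{"translation":[27,-42,0],"twist":[0,0,0],"grip":-1},{"translation":[27,-42,0],"twist":[0,0,0],"grip":-1},{"translation":[27,-42,0],"twist":[0,0,0],"grip":-1},{"translation":[26,-42,0],"twist":[0,0,0],"grip":-1},{"translation":[0,0,0],"twist":[0,0,0],"grip":-1},{"translation":[0,0,40],"twist":[0,0,0],"grip":-1},{"translation":[0,0,30],"twist":[0,0,0],"grip":-1},{"translation":[0,0,0],"twist":[0,0,0],"grip":-1},{"translation":[0,0,0],"twist":[0,0,0],"grip":-1}]' 25
python3 -c "
from h import *
st();print(rel([.3865,-.2325,.03]))"
```

```text
t: 31.5
tool_pos: [0.3796, -0.227, 0.0739]
orientation: [-2.331, -2.082, 0.005]
force: [0.3, 0.1, -1.1]
opening: 0.0507
t 31.5 p [ 0.3796 -0.227   0.0739] F [ 0.3  0.1 -1.1] open 0.0507
[[ 0.113  0.994 -0.013]
 [ 0.994 -0.113  0.01 ]
 [ 0.008 -0.014 -1.   ]]
q [-0.655 -0.167  2.054 -0.     1.27  -0.542]
[-4.99682612  8.1131315  43.73967595]
```

```bash
python3 -m pendant '[{"translation":[-5,8,0],"twist":[-0.013,-0.009,0],"grip":-1},{"translation":[0,0,12],"twist":[0,0,0],"grip":-1},{"translation":[0,0,12],"twist":[0,0,0],"grip":-1},{"translation":[0,0,6],"twist":[0,0,0],"grip":-1},{"translation":[0,0,0],"twist":[0,0,0],"grip":-1},{"translation":[0,0,0],"twist":[0,0,0],"grip":-1},{"translation":[0,0,0],"twist":[0,0,0],"grip":-1},{"translation":[0,0,0],"twist":[0,0,0],"grip":-1},{"translation":[0,0,0],"twist":[0,0,0],"grip":-1},{"translation":[0,0,0],"twist":[0,0,0],"grip":-1}]' 25
python3 -c "
from h import *
st();print(rel([.3865,-.2325,.03]))"
```

```text
t: 32.5
tool_pos: [0.3914, -0.2364, 0.0469]
orientation: [2.337, 2.087, 0.001]
force: [0.3, 0.3, 0.7]
opening: 0.0509
t 32.5 p [ 0.3914 -0.2364  0.0469] F [0.3 0.3 0.7] open 0.0509
[[ 0.113  0.994  0.006]
 [ 0.994 -0.113 -0.006]
 [-0.005  0.007 -1.   ]]
q [-6.540e-01 -1.110e-01  2.058e+00 -1.000e-03  1.186e+00 -5.410e-01]
[ 3.40009754 -5.46552099 16.80399812]
```

```bash
python3 -m pendant '[{"translation":[3,-5,0],"twist":[0,0,0],"grip":-1},{"translation":[0,0,4],"twist":[0,0,0],"grip":-1},{"translation":[0,0,5],"twist":[0,0,0],"grip":-1},{"translation":[0,0,4],"twist":[0,0,0],"grip":-1},{"translation":[0,0,0],"twist":[0,0,0],"grip":-1},{"translation":[0,0,0],"twist":[0,0,0],"grip":-1},{"translation":[0,0,0],"twist":[0,0,0],"grip":-1},{"translation":[0,0,0],"twist":[0,0,0],"grip":-1},{"translation":[0,0,0],"twist":[0,0,0],"grip":-1},{"translation":[0,0,0],"twist":[0,0,0],"grip":-1}]' 25
python3 -c "
from h import *
st();print(rel([.3865,-.2325,.03]))"
```

```text
t: 33.5
tool_pos: [0.3861, -0.2324, 0.032]
orientation: [2.337, 2.087, 0.0]
force: [0.2, -0.0, -1.4]
opening: 0.0507
t 33.5 p [ 0.3861 -0.2324  0.032 ] F [ 0.2 -0.  -1.4] open 0.0507
[[ 0.113  0.994  0.006]
 [ 0.994 -0.113 -0.006]
 [-0.005  0.006 -1.   ]]
q [-6.550e-01 -1.060e-01  2.084e+00 -1.000e-03  1.156e+00 -5.410e-01]
[-0.01036468  0.34576018  2.02625948]
```

```bash
python3 -m pendant '[{"translation":[0,0,2],"twist":[0,0,0],"grip":-1},{"translation":[0,0,0],"twist":[0,0,0],"grip":0.25},{"translation":[0,0,0],"twist":[0,0,0],"grip":0.25},{"translation":[0,0,0],"twist":[0,0,0],"grip":0.3},{"translation":[0,0,-10],"twist":[0,0,0],"grip":0.3},{"translation":[0,0,-40],"twist":[0,0,0],"grip":0.3},{"translation":[0,0,-45],"twist":[0,0,0],"grip":-1},{"translation":[0,0,-40],"twist":[0,0,0],"grip":-1},{"translation":[-45,0,0],"twist":[0,0,0],"grip":-1},{"translation":[-45,0,0],"twist":[0,0,0],"grip":-1}]' 25
python3 -m pendant '[{"translation":[-45,0,0],"twist":[0,0,0],"grip":-1},{"translation":[-45,0,0],"twist":[0,0,0],"grip":-1},{"translation":[-45,0,0],"twist":[0,0,0],"grip":-1},{"translation":[0,0,0],"twist":[0,0,0],"grip":-1},{"translation":[0,0,0],"twist":[0,0,0],"grip":-1},{"translation":[0,0,0],"twist":[0,0,0],"grip":-1},{"translation":[0,0,0],"twist":[0,0,0],"grip":-1},{"translation":[0,0,0],"twist":[0,0,0],"grip":-1},{"translation":[0,0,0],"twist":[0,0,0],"grip":-1},{"translation":[0,0,0],"twist":[0,0,0],"grip":-1}]' 25
python3 -c "
from h import *
st()
snap('top');snap('scene')
a,_=load('top');b,_=load('scene')
A=cv2.resize(a[210:270,190:340],None,fx=5,fy=5,interpolation=2);B=cv2.resize(b[170:270,210:360],None,fx=5,fy=5,interpolation=2)[:300+0]
B=cv2.resize(b[165:225,230:380],None,fx=5,fy=5,interpolation=2)
cv2.imwrite('pics/m7.png',np.vstack([A,B])[:,:,::-1])"
```

```text
t: 34.5
tool_pos: [0.3761, -0.319, 0.1751]
orientation: [2.328, 2.094, 0.001]
force: [-0.2, 0.3, -0.4]
opening: 0.0328
t: 35.5
tool_pos: [0.3618, -0.4604, 0.1837]
orientation: [2.321, 2.09, 0.001]
force: [0.3, -0.5, 1.2]
opening: 0.0007
t 35.5 p [ 0.3618 -0.4604  0.1837] F [ 0.3 -0.5  1.2] open 0.0007
[[ 0.105  0.994  0.013]
 [ 0.994 -0.105 -0.013]
 [-0.012  0.014 -1.   ]]
q [-0.994  0.091  1.594  0.003  1.438 -0.89 ]
```

View pics/m7.png

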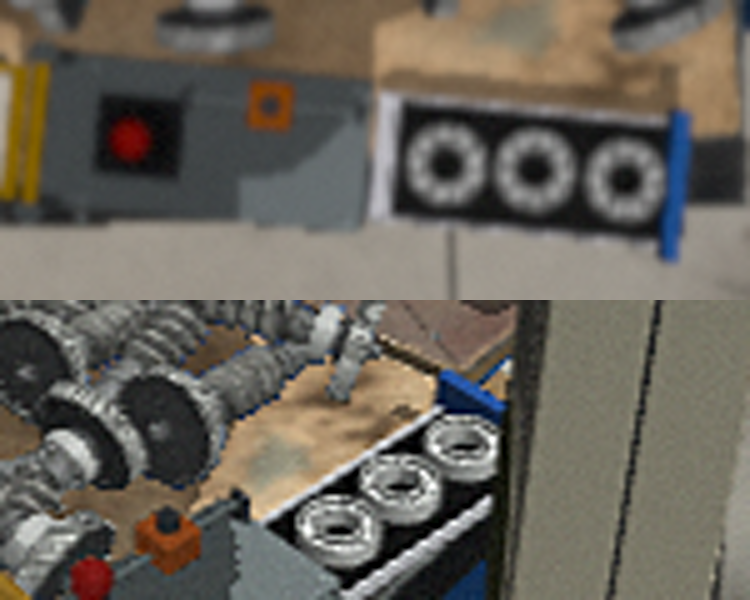

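All three bearings lie flat and side by side in the tray, at crop (445,165), (536,172) and (625,180). The front panel is at (677,188). Next, close the drawer.

```bash
python3 -m pendant '[{"translation":[40,4,0],"twist":[0.013,-0.013,-0.01],"grip":-1},{"translation":[40,4,0],"twist":[0,0,0],"grip":-1},{"translation":[30,0,0],"twist":[0,0,0],"grip":-1},{"translation":[0,0,0],"twist":[0,0,0],"grip":-1},{"translation":[0,0,45],"twist":[0,0,0],"grip":-1},{"translation":[0,0,45],"twist":[0,0,0],"grip":-1},{"translation":[0,0,30],"twist":[0,0,0],"grip":-1},{"translation":[0,0,0],"twist":[0,0,0],"grip":-1},{"translation":[0,0,0],"twist":[0,0,0],"grip":-1},{"translation":[0,0,0],"twist":[0,0,0],"grip":-1}]' 25
python3 -c "
from h import *
st();print(rel([.3790,-.310,.024]), ray('top',[[325.4,247.6]],.046))"
```

```text
t: 36.6
tool_pos: [0.3829, -0.3566, 0.0627]
orientation: [2.305, 2.095, -0.031]
force: [-0.5, 0.4, -0.0]
opening: 0.0002
t 36.6 p [ 0.3829 -0.3566  0.0627] F [-0.5  0.4 -0. ] open 0.0002
[[ 0.095  0.995  0.003]
 [ 0.995 -0.095 -0.033]
 [-0.033  0.007 -0.999]]
q [-0.834  0.033  1.886 -0.021  1.195 -0.731]
[47.28679231 -8.59625183 37.08174225] [[ 0.3792244  -0.26680821  0.046     ]]
```

```bash
python3 -m pendant '[{"translation":[0,-5,0],"twist":[0.006,0.033,-0.02],"grip":-1},{"translation":[0,0,15],"twist":[0,0,0],"grip":-1},{"translation":[0,0,15],"twist":[0,0,0],"grip":-1},{"translation":[10,0,5],"twist":[0,0,0],"grip":-1},{"translation":[20,0,0],"twist":[0,0,0],"grip":-1},{"translation":[12,0,0],"twist":[0,0,0],"grip":-1},{"translation":[0,0,0],"twist":[0,0,0],"grip":-1},{"translation":[0,0,0],"twist":[0,0,0],"grip":-1},{"translation":[0,0,0],"twist":[0,0,0],"grip":-1},{"translation":[0,0,0],"twist":[0,0,0],"grip":-1}]' 25
python3 -c "
from h import *
st();print(rel([.3810,-.279,.026]))"
```

```text
t: 37.6
tool_pos: [0.385, -0.3159, 0.0302]
orientation: [2.295, 2.127, -0.002]
force: [-0.3, 0.7, 0.4]
opening: 0.0005
t 37.6 p [ 0.385  -0.3159  0.0302] F [-0.3  0.7  0.4] open 0.0005
[[ 0.076  0.997  0.007]
 [ 0.997 -0.076 -0.01 ]
 [-0.009  0.008 -1.   ]]
q [-0.789  0.025  1.96  -0.002  1.144 -0.712]
[36.49809184 -6.85104331  3.80049569]
```

```bash
python3 -m pendant '[{"translation":[10,-4,4],"twist":[0.007,0.009,0.04],"grip":-1},{"translation":[10,-3,0],"twist":[0,0,0],"grip":-1},{"translation":[8,0,0],"twist":[0,0,0],"grip":-1},{"translation":[8,0,0],"twist":[0,0,0],"grip":-1},{"translation":[8,0,0],"twist":[0,0,0],"grip":-1},{"translation":[8,0,0],"twist":[0,0,0],"grip":-1},{"translation":[10,0,0],"twist":[0,0,0],"grip":-1},{"translation":[10,0,0],"twist":[0,0,0],"grip":-1},{"translation":[10,0,0],"twist":[0,0,0],"grip":-1},{"translation":[10,0,0],"twist":[0,0,0],"grip":-1}]' 25
python3 -c "
from h import *
st();print(rel([.4020,-.089,.026]))"
```

```text
t: 38.6
tool_pos: [0.3895, -0.2215, 0.0273]
orientation: [2.342, 2.084, -0.002]
force: [-0.8, -2.2, -1.5]
opening: 0.0003
t 38.6 p [ 0.3895 -0.2215  0.0273] F [-0.8 -2.2 -1.5] open 0.0003
[[ 0.116  0.993  0.004]
 [ 0.993 -0.116 -0.006]
 [-0.005  0.004 -1.   ]]
q [-0.63  -0.103  2.091 -0.003  1.148 -0.512]
[133.0845991   -3.01141422   0.62226479]
```

```bash
python3 -m pendant '[{"translation":[12,0,0],"twist":[0,0,0],"grip":-1},{"translation":[12,0,0],"twist":[0,0,0],"grip":-1},{"translation":[12,0,0],"twist":[0,0,0],"grip":-1},{"translation":[12,0,0],"twist":[0,0,0],"grip":-1},{"translation":[12,0,0],"twist":[0,0,0],"grip":-1},{"translation":[12,0,0],"twist":[0,0,0],"grip":-1},{"translation":[12,0,0],"twist":[0,0,0],"grip":-1},{"translation":[12,0,0],"twist":[0,0,0],"grip":-1},{"translation":[10,0,0],"twist":[0,0,0],"grip":-1},{"translation":[8,0,0],"twist":[0,0,0],"grip":-1}]' 25
python3 -c "
from h import *
st();print(rel([.4020,-.089,.026]))"
```

```text
t: 39.6
tool_pos: [0.4045, -0.0976, 0.0273]
orientation: [2.34, 2.084, -0.0]
force: [0.4, -2.3, -1.4]
opening: 0.0004
t 39.6 p [ 0.4045 -0.0976  0.0273] F [ 0.4 -2.3 -1.4] open 0.0004
[[ 0.115  0.993  0.005]
 [ 0.993 -0.115 -0.006]
 [-0.005  0.006 -1.   ]]
q [-0.357 -0.201  2.178 -0.004  1.158 -0.239]
[ 8.23803274 -3.44900576  1.25978431]
```

```bash
python3 -m pendant '[{"translation":[3,0,0],"twist":[0,0,0],"grip":-1},{"translation":[3,0,0],"twist":[0,0,0],"grip":-1},{"translation":[3,0,0],"twist":[0,0,0],"grip":-1},{"translation":[3,0,0],"twist":[0,0,0],"grip":-1},{"translation":[3,0,0],"twist":[0,0,0],"grip":-1},{"translation":[3,0,0],"twist":[0,0,0],"grip":-1},{"translation":[3,0,0],"twist":[0,0,0],"grip":-1},{"translation":[3,0,0],"twist":[0,0,0],"grip":-1},{"translation":[3,0,0],"twist":[0,0,0],"grip":-1},{"translation":[3,0,0],"twist":[0,0,0],"grip":-1}]' 25
python3 -c "
from h import *
st();print(rel([.4020,-.089,.026]))"
```

```text
t: 40.6
tool_pos: [0.4052, -0.0907, 0.0277]
orientation: [2.319, 2.064, -0.054]
force: [-1.8, -18.2, -1.6]
opening: 0.0005
t 40.6 p [ 0.4052 -0.0907  0.0277] F [ -1.8 -18.2  -1.6] open 0.0005
[[ 0.116  0.993 -0.001]
 [ 0.992 -0.116 -0.051]
 [-0.051  0.005 -0.999]]
q [-0.299 -0.207  2.182 -0.053  1.152 -0.162]
[ 1.4212106  -3.36004401  1.66181545]
```

The drawer is against its stop at 18 N. Back off and look.

```bash
python3 -m pendant '[{"translation":[-10,0,0],"twist":[0,0,0],"grip":-1},{"translation":[-20,0,0],"twist":[0,0.04,0],"grip":-1},{"translation":[-20,0,0],"twist":[0,0,0],"grip":-1},{"translation":[0,0,-40],"twist":[0,0,0],"grip":-1},{"translation":[0,0,-45],"twist":[0,0,0],"grip":-1},{"translation":[0,0,-45],"twist":[0,0,0],"grip":-1},{"translation":[0,0,-40],"twist":[0,0,0],"grip":-1},{"translation":[0,0,0],"twist":[0,0,0],"grip":-1},{"translation":[0,0,0],"twist":[0,0,0],"grip":-1},{"translation":[0,0,0],"twist":[0,0,0],"grip":-1}]' 25
python3 -c "
from h import *
st()
snap('scene');im,d=snap('top')
a,_=load('top');b,_=load('scene')
A=cv2.resize(a[210:265,190:340],None,fx=5,fy=5,interpolation=2)
B=cv2.resize(b[170:235,200:350],None,fx=5,fy=5,interpolation=2)
cv2.imwrite('pics/m8.png',np.vstack([A,B])[:,:,::-1])
P=pts('top',d)
hsv=cv2.cvtColor(im,cv2.COLOR_RGB2HSV);H,S=hsv[...,0],hsv[...,1]
red=((H<7)|(H>172))&(S>170);red[:225]=0;red[250:]=0;red[:,:200]=0;red[:,232:]=0
v,u=np.nonzero(red);print(len(u),u.mean(),v.mean(),ray('top',[[u.mean(),v.mean()]],.12),P[red].mean(0))
"
```

```text
t: 41.6
tool_pos: [0.3952, -0.1408, 0.203]
orientation: [-2.349, -2.084, 0.004]
force: [-0.4, 0.3, -0.4]
opening: 0.0003
t 41.6 p [ 0.3952 -0.1408  0.203 ] F [-0.4  0.3 -0.4] open 0.0003
[[ 0.119  0.993 -0.003]
 [ 0.993 -0.119 -0.001]
 [-0.001 -0.002 -1.   ]]
q [-0.463 -0.37   1.978 -0.002  1.536 -0.344]
68 215.5735294117647 237.33823529411765 [[0.42400113 0.07891721 0.12      ]] [0.42352127 0.08055523 0.1044529 ]
```

View pics/m8.png

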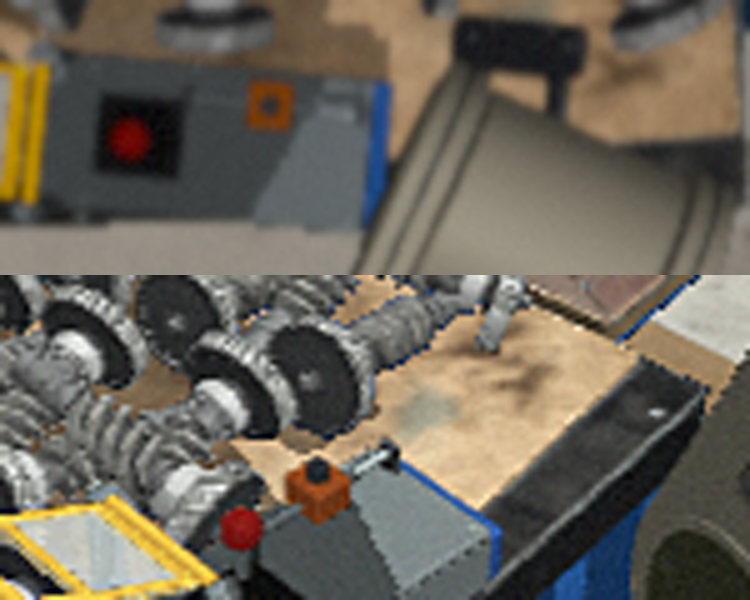

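The drawer is fully shut, with its blue front flush to the housing. The knob is at (0.424, 0.079). Move to the −y side of the knob.

```bash
python3 -m pendant '[{"translation":[40,0,0],"twist":[0,0,0],"grip":-1},{"translation":[40,0,0],"twist":[0,0,0],"grip":-1},{"translation":[40,0,0],"twist":[0,0,0],"grip":-1},{"translation":[40,0,0],"twist":[0,0,0],"grip":-1},{"translation":[20,0,0],"twist":[0,0,0],"grip":-1},{"translation":[0,0,0],"twist":[0,0,0],"grip":-1},{"translation":[0,0,25],"twist":[0,0,0],"grip":-1},{"translation":[0,0,25],"twist":[0,0,0],"grip":-1},{"translation":[0,0,0],"twist":[0,0,0],"grip":-1},{"translation":[0,0,0],"twist":[0,0,0],"grip":-1}]' 25
python3 -c "
from h import *
st();print(rel([.4195,.042,.101]))"
```

```text
t: 42.7
tool_pos: [0.4082, 0.0427, 0.1385]
orientation: [-2.339, -2.069, 0.028]
force: [0.2, 0.0, 0.2]
opening: 0.0004
t 42.7 p [0.4082 0.0427 0.1385] F [0.2 0.  0.2] open 0.0004
[[ 0.122  0.992 -0.026]
 [ 0.993 -0.122  0.002]
 [-0.001 -0.026 -1.   ]]
q [-2.200e-02 -3.280e-01  2.064e+00  2.000e-03  1.432e+00  1.000e-01]
[ 0.69097034 12.29533408 37.23979438]
```

```bash
python3 -m pendant '[{"translation":[0,12,0],"twist":[-0.026,0,0],"grip":-1},{"translation":[0,0,15],"twist":[0,0,0],"grip":-1},{"translation":[0,0,15],"twist":[0,0,0],"grip":-1},{"translation":[0,0,5],"twist":[0,0,0],"grip":-1},{"translation":[0,0,0],"twist":[0,0,0],"grip":-1},{"translation":[0,0,0],"twist":[0,0,0],"grip":-1},{"translation":[0,0,0],"twist":[0,0,0],"grip":-1},{"translation":[0,0,0],"twist":[0,0,0],"grip":-1},{"translation":[0,0,0],"twist":[0,0,0],"grip":-1},{"translation":[0,0,0],"twist":[0,0,0],"grip":-1}]' 25
python3 -c "
from h import *
st();print(rel([.4235,.085,.101]))"
```

```text
t: 43.7
tool_pos: [0.4293, 0.0384, 0.1115]
orientation: [2.345, 2.068, 0.02]
force: [-0.2, -0.0, -0.1]
opening: 0.0007
t 43.7 p [0.4293 0.0384 0.1115] F [-0.2 -0.  -0.1] open 0.0007
[[ 0.125  0.992  0.019]
 [ 0.992 -0.125 -0.003]
 [-0.     0.019 -1.   ]]
q [-2.800e-02 -2.890e-01  2.084e+00 -2.000e-03  1.327e+00  9.800e-02]
[ 45.52746771 -11.76652685  10.22771251]
```

```bash
python3 -m pendant '[{"translation":[0,-8,9],"twist":[0.015,0,0],"grip":-1},{"translation":[10,0,2],"twist":[0,0,0],"grip":-1},{"translation":[8,0,0],"twist":[0,0,0],"grip":-1},{"translation":[6,0,0],"twist":[0,0,0],"grip":-1},{"translation":[6,0,0],"twist":[0,0,0],"grip":-1},{"translation":[5,0,0],"twist":[0,0,0],"grip":-1},{"translation":[5,0,0],"twist":[0,0,0],"grip":-1},{"translation":[4,0,0],"twist":[0,0,0],"grip":-1},{"translation":[3,0,0],"twist":[0,0,0],"grip":-1},{"translation":[0,0,0],"twist":[0,0,0],"grip":-1}]' 25
python3 -c "
from h import *
st();print(rel([.4235,.085,.101]))"
```

```text
t: 44.7
tool_pos: [0.4255, 0.0816, 0.098]
orientation: [2.345, 2.07, -0.023]
force: [-2.6, -4.9, 3.9]
opening: 0.0005
t 44.7 p [0.4255 0.0816 0.098 ] F [-2.6 -4.9  3.9] open 0.0005
[[ 0.124  0.992 -0.002]
 [ 0.992 -0.124 -0.02 ]
 [-0.02   0.001 -1.   ]]
q [ 0.088 -0.237  2.067 -0.021  1.315  0.218]
[ 3.11055642 -2.3722588  -3.10559077]
```

```bash
python3 -m pendant '[{"translation":[3,0,0],"twist":[0,0,0],"grip":-1},{"translation":[3,0,0],"twist":[0,0,0],"grip":-1},{"translation":[2,0,0],"twist":[0,0,0],"grip":-1},{"translation":[2,0,0],"twist":[0,0,0],"grip":-1},{"translation":[1,0,0],"twist":[0,0,0],"grip":-1},{"translation":[1,0,0],"twist":[0,0,0],"grip":-1},{"translation":[1,0,0],"twist":[0,0,0],"grip":-1},{"translation":[1,0,0],"twist":[0,0,0],"grip":-1},{"translation":[1,0,0],"twist":[0,0,0],"grip":-1},{"translation":[1,0,0],"twist":[0,0,0],"grip":-1}]' 25
python3 -c "
from h import *
st()
b,_=snap('scene');crop('scene',160,260,190,310,5,'s9.png')
f=lambda a:px('scene',[.4235+.057*np.sin(a)*.117,.080+.057*np.sin(a)*.993,.056+.057*np.cos(a)])
for a in(0,.33,.45):print(a,[round((p-q)*5) for p,q in zip(f(a),(190,160))])
"
```

```text
t: 45.7
tool_pos: [0.4254, 0.0817, 0.0983]
orientation: [2.33, 2.052, -0.071]
force: [-2.6, -8.2, 2.7]
opening: 0.0008
t 45.7 p [0.4254 0.0817 0.0983] F [-2.6 -8.2  2.7] open 0.0008
[[ 0.126  0.992 -0.011]
 [ 0.99  -0.127 -0.057]
 [-0.058 -0.003 -0.998]]
q [ 0.12  -0.218  2.051 -0.057  1.326  0.261]
0 [287, 305]
0.33 [261, 326]
0.45 [252, 335]
```

View pics/s9.png

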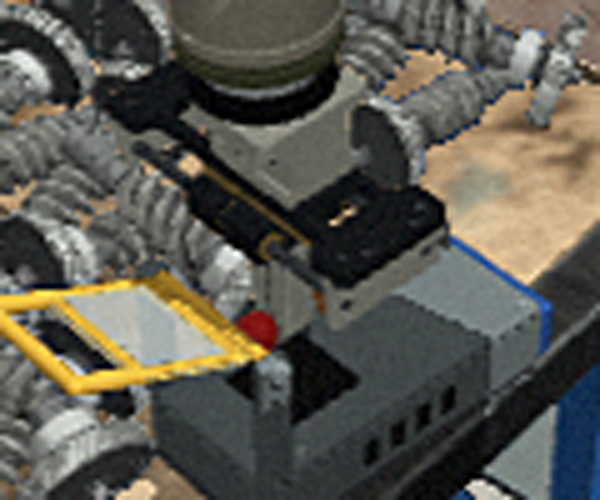

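The knob is at crop (257,332), which matches a tilt of about 0.42 to 0.45, and the force has risen against the stop. Hold for 3 s.

```bash
for i in 1 2 3; do python3 -m pendant '[{"translation":[1,0,0],"twist":[0,0.005,0],"grip":-1},{"translation":[1,0,0],"twist":[0,0.005,0],"grip":-1},{"translation":[1,0,0],"twist":[0,0.005,0],"grip":-1},{"translation":[1,0,0],"twist":[0,0.005,0],"grip":-1},{"translation":[1,0,0],"twist":[0,0.005,0],"grip":-1},{"translation":[1,0,0],"twist":[0,0.005,0],"grip":-1},{"translation":[1,0,0],"twist":[0,0.005,0],"grip":-1},{"translation":[1,0,0],"twist":[0,0.005,0],"grip":-1},{"translation":[1,0,0],"twist":[0,0.005,0],"grip":-1},{"translation":[1,0,0],"twist":[0,0.005,0],"grip":-1}]' 25; done
python3 -c "
from h import *
st()"
```

```text
t: 46.75
tool_pos: [0.4254, 0.0819, 0.0981]
orientation: [2.346, 2.064, -0.043]
force: [-1.0, -9.3, 1.5]
opening: 0.0004
t: 47.75
tool_pos: [0.4254, 0.0822, 0.0978]
orientation: [-2.357, -2.072, 0.015]
force: [-1.9, -8.1, 1.7]
opening: 0.0005
t: 48.75
tool_pos: [0.4254, 0.0824, 0.0975]
orientation: [-2.344, -2.058, -0.014]
force: [-1.1, -8.5, 1.7]
opening: 0.0008
t 48.75 p [0.4254 0.0824 0.0975] F [-1.1 -8.5  1.7] open 0.0008
[[ 0.129  0.992 -0.008]
 [ 0.991 -0.129  0.023]
 [ 0.022 -0.011 -1.   ]]
q [ 0.052 -0.238  2.069  0.024  1.318  0.176]
```

```bash
python3 -m pendant '[{"translation":[-25,0,0],"twist":[0,-0.02,0],"grip":-1},{"translation":[-20,0,0],"twist":[0,0,0],"grip":-1},{"translation":[0,0,0],"twist":[0,0,0],"grip":-1},{"translation":[0,0,-30],"twist":[0,0,0],"grip":-1},{"translation":[0,0,-40],"twist":[0,0,0],"grip":-1},{"translation":[0,0,0],"twist":[0,0,0],"grip":-1},{"translation":[0,0,0],"twist":[0,0,0],"grip":-1},{"translation":[0,0,0],"twist":[0,0,0],"grip":-1},{"translation":[0,0,0],"twist":[0,0,0],"grip":-1},{"translation":[0,0,0],"twist":[0,0,0],"grip":-1}]' 25
python3 -m pendant '[{"translation":[20,0,0],"twist":[0,0,0],"grip":-1},{"translation":[30,0,0],"twist":[0,0,0],"grip":-1},{"translation":[20,0,0],"twist":[0,0,0],"grip":-1},{"translation":[0,0,0],"twist":[0,0,0],"grip":-1},{"translation":[0,0,0],"twist":[0,0,0],"grip":-1},{"translation":[0,0,0],"twist":[0,0,0],"grip":-1},{"translation":[0,0,0],"twist":[0,0,0],"grip":-1},{"translation":[0,0,0],"twist":[0,0,0],"grip":-1},{"translation":[0,0,0],"twist":[0,0,0],"grip":-1},{"translation":[0,0,0],"twist":[0,0,0],"grip":-1}]' 25
python3 -c "
from h import *
st();print(rel([.4265,.112,.102]))
im,_=snap('scene')
hsv=cv2.cvtColor(im,cv2.COLOR_RGB2HSV);H,S=hsv[...,0],hsv[...,1]
r=((H<6)|(H>174))&(S>170);r[:210]=0;r[245:]=0;r[:,:230]=0;r[:,262:]=0
v,u=np.nonzero(r);print('knob px',len(u),u.mean(),v.mean(),'upright pred',px('scene',[.4235,.080,.113]))
cv2.imwrite('pics/s10.png',cv2.resize(im[160:260,190:310,::-1],None,fx=5,fy=5,interpolation=2))"
```

```text
t: 49.75
tool_pos: [0.4198, 0.0425, 0.1668]
orientation: [-2.348, -2.065, 0.007]
force: [0.4, 0.7, -0.4]
opening: 0.0002
t: 50.75
tool_pos: [0.4261, 0.1107, 0.1623]
orientation: [-2.35, -2.057, 0.019]
force: [-0.0, -0.1, -0.8]
opening: 0.0001
t 50.75 p [0.4261 0.1107 0.1623] F [-0.  -0.1 -0.8] open 0.0001
[[ 0.132  0.991 -0.021]
 [ 0.991 -0.132  0.006]
 [ 0.003 -0.022 -1.   ]]
q [ 0.13  -0.262  1.967  0.009  1.457  0.262]
[ 1.10606215  1.55046443 60.30779028]
knob px 56 247.89285714285714 220.625 upright pred (np.float64(247.32350166544822), np.float64(221.0548337842234))
```

View pics/s10.png

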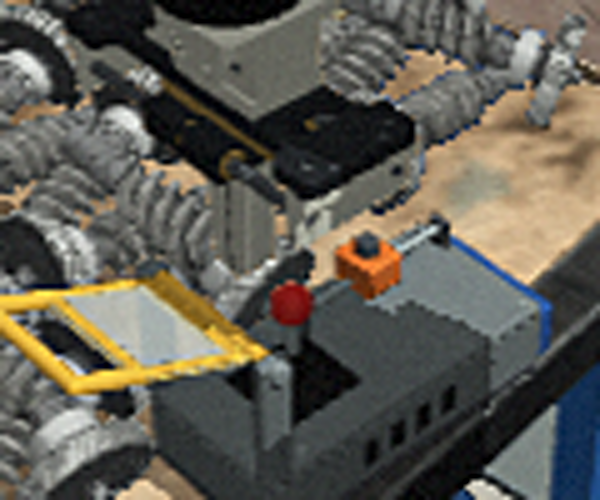

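The stick is upright again at crop (291,303), and there is room on its hinge side. Descend there slowly.

```bash
python3 -m pendant '[{"translation":[1,1,0],"twist":[-0.022,-0.004,0],"grip":-1},{"translation":[0,0,0],"twist":[0,0,0],"grip":-1},{"translation":[0,0,15],"twist":[0,0,0],"grip":-1},{"translation":[0,0,10],"twist":[0,0,0],"grip":-1},{"translation":[0,0,0],"twist":[0,0,0],"grip":-1},{"translation":[0,0,0],"twist":[0,0,0],"grip":-1},{"translation":[0,0,0],"twist":[0,0,0],"grip":-1},{"translation":[0,0,0],"twist":[0,0,0],"grip":-1},{"translation":[0,0,0],"twist":[0,0,0],"grip":-1},{"translation":[0,0,0],"twist":[0,0,0],"grip":-1}]' 25
python3 -c "
from h import *
st();print(rel([.4265,.112,.102]))"
```

```text
t: 51.8
tool_pos: [0.4285, 0.112, 0.1387]
orientation: [2.36, 2.067, 0.005]
force: [0.5, 0.2, 0.0]
opening: 0.0007
t 51.8 p [0.4285 0.112  0.1387] F [0.5 0.2 0. ] open 0.0007
[[ 0.132  0.991  0.006]
 [ 0.991 -0.132 -0.001]
 [-0.     0.006 -1.   ]]
q [ 1.410e-01 -2.620e-01  2.011e+00 -2.000e-03  1.388e+00  2.740e-01]
[-0.23855912 -2.23056618 36.68912755]
```

```bash
python3 -m pendant '[{"translation":[-1,-2,8],"twist":[0,0,0],"grip":-1},{"translation":[0,0,8],"twist":[0,0,0],"grip":-1},{"translation":[0,0,8],"twist":[0,0,0],"grip":-1},{"translation":[0,0,8],"twist":[0,0,0],"grip":-1},{"translation":[0,0,4],"twist":[0,0,0],"grip":-1},{"translation":[0,0,0],"twist":[0,0,0],"grip":-1},{"translation":[0,0,0],"twist":[0,0,0],"grip":-1},{"translation":[0,0,0],"twist":[0,0,0],"grip":-1},{"translation":[0,0,0],"twist":[0,0,0],"grip":-1},{"translation":[0,0,0],"twist":[0,0,0],"grip":-1}]' 25
python3 -c "
from h import *
st()"
```

```text
t: 52.8
tool_pos: [0.4262, 0.1111, 0.0991]
orientation: [2.36, 2.067, 0.004]
force: [0.4, -0.3, -0.1]
opening: 0.0005
t 52.8 p [0.4262 0.1111 0.0991] F [ 0.4 -0.3 -0.1] open 0.0005
[[ 0.132  0.991  0.005]
 [ 0.991 -0.132 -0.001]
 [-0.001  0.005 -1.   ]]
q [ 1.400e-01 -2.280e-01  2.058e+00 -2.000e-03  1.308e+00  2.730e-01]
```

```bash
python3 -m pendant '[{"translation":[-6,0,0],"twist":[0,0,0],"grip":-1},{"translation":[-6,0,0],"twist":[0,0,0],"grip":-1},{"translation":[-6,0,0],"twist":[0,0,0],"grip":-1},{"translation":[-5,0,0],"twist":[0,0,0],"grip":-1},{"translation":[-5,0,0],"twist":[0,0,0],"grip":-1},{"translation":[-4,0,0],"twist":[0,0,0],"grip":-1},{"translation":[-4,0,0],"twist":[0,0,0],"grip":-1},{"translation":[-3,0,0],"twist":[0,0,0],"grip":-1},{"translation":[-3,0,0],"twist":[0,0,0],"grip":-1},{"translation":[-2,0,0],"twist":[0,0,0],"grip":-1}]' 25
python3 -m pendant '[{"translation":[-2,0,0],"twist":[0,0,0],"grip":-1},{"translation":[-2,0,0],"twist":[0,0,0],"grip":-1},{"translation":[-1,0,0],"twist":[0,0,0],"grip":-1},{"translation":[-1,0,0],"twist":[0,0,0],"grip":-1},{"translation":[-1,0,0],"twist":[0,0,0],"grip":-1},{"translation":[-1,0,0],"twist":[0,-0.005,0],"grip":-1},{"translation":[-1,0,0],"twist":[0,-0.005,0],"grip":-1},{"translation":[-1,0,0],"twist":[0,-0.005,0],"grip":-1},{"translation":[-1,0,0],"twist":[0,-0.005,0],"grip":-1},{"translation":[-1,0,0],"twist":[0,-0.005,0],"grip":-1}]' 25
python3 -c "
from h import *
st()
im,_=snap('scene');cv2.imwrite('pics/s11.png',cv2.resize(im[160:260,190:310,::-1],None,fx=5,fy=5,interpolation=2))
f=lambda a:px('scene',[.4235+.057*np.sin(a)*.117,.080+.057*np.sin(a)*.993,.056+.057*np.cos(a)])
for a in(0,-.33,-.45):print(a,[round((p-q)*5) for p,q in zip(f(a),(190,160))])"
```

```text
t: 53.8
tool_pos: [0.4217, 0.0738, 0.0994]
orientation: [-2.357, -2.065, -0.034]
force: [3.2, 14.2, -1.4]
opening: 0.0003
t: 54.8
tool_pos: [0.4217, 0.0742, 0.0994]
orientation: [-2.354, -2.066, -0.042]
force: [1.6, 9.1, -1.0]
opening: 0.0006
t 54.8 p [0.4217 0.0742 0.0994] F [ 1.6  9.1 -1. ] open 0.0006
[[ 0.13   0.991  0.014]
 [ 0.991 -0.13   0.024]
 [ 0.026  0.011 -1.   ]]
q [ 0.033 -0.283  2.102  0.024  1.307  0.157]
0 [287, 305]
-0.33 [312, 294]
-0.45 [321, 292]
```

View pics/s11.png

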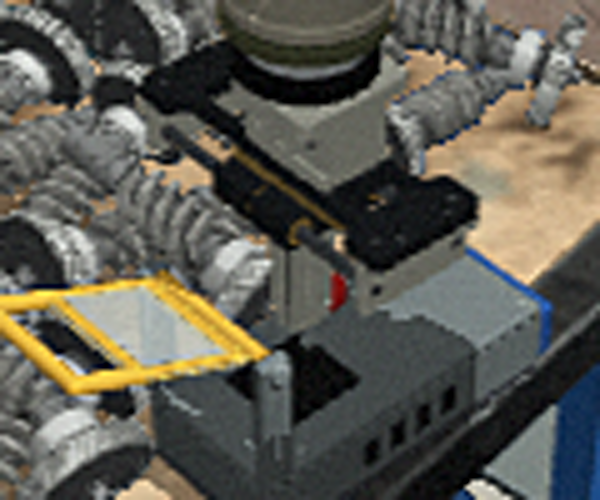

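The knob's far edge at crop (343,290) fits a tilt of −0.45, and the force shows it against the stop. Hold for 3 s, then let go.

```bash
for i in 1 2 3; do python3 -m pendant '[{"translation":[-1,0,0],"twist":[0,-0.005,0],"grip":-1},{"translation":[-1,0,0],"twist":[0,-0.005,0],"grip":-1},{"translation":[-1,0,0],"twist":[0,-0.005,0],"grip":-1},{"translation":[-1,0,0],"twist":[0,-0.005,0],"grip":-1},{"translation":[-1,0,0],"twist":[0,-0.005,0],"grip":-1},{"translation":[-1,0,0],"twist":[0,-0.005,0],"grip":-1},{"translation":[-1,0,0],"twist":[0,-0.005,0],"grip":-1},{"translation":[-1,0,0],"twist":[0,-0.005,0],"grip":-1},{"translation":[-1,0,0],"twist":[0,-0.005,0],"grip":-1},{"translation":[-1,0,0],"twist":[0,-0.005,0],"grip":-1}]' 25; done
python3 -m pendant '[{"translation":[20,0,0],"twist":[0,0,0],"grip":-1},{"translation":[17,0,0],"twist":[0,0.015,0],"grip":-1},{"translation":[0,0,0],"twist":[0,0,0],"grip":-1},{"translation":[0,0,-20],"twist":[0,0,0],"grip":-1},{"translation":[0,0,-40],"twist":[0,0,0],"grip":-1},{"translation":[0,0,-45],"twist":[0,0,0],"grip":-1},{"translation":[0,0,-45],"twist":[0,0,0],"grip":-1},{"translation":[0,0,-20],"twist":[0,0,0],"grip":-1},{"translation":[0,0,0],"twist":[0,0,0],"grip":-1},{"translation":[0,0,0],"twist":[0,0,0],"grip":-1}]' 25
python3 -c "
from h import *
st()
im,d=snap('scene')
hsv=cv2.cvtColor(im,cv2.COLOR_RGB2HSV);H,S=hsv[...,0],hsv[...,1]
r=((H<6)|(H>174))&(S>170);r[:210]=0;r[245:]=0;r[:,:230]=0;r[:,262:]=0
v,u=np.nonzero(r);print('knob px',len(u),u.mean(),v.mean())
P=pts('scene',d);m=(H>18)&(H<36)&(S>130)&(P[...,2]>.1)&(P[...,2]<.25)&(P[...,1]>.1)&(P[...,1]<.3)&(P[...,0]>.33)&(P[...,0]<.53)
q=P[m];uy=np.array([.117,.993]);s=(q[:,:2]-[.4295,.135])@uy;k=s>.112-.01
for lo in np.arange(0,.13,.015):
    k=(s>=lo)&(s<lo+.015);print(round(lo,3),k.sum(),np.median(q[k],0).round(4) if k.any() else 0)
"
```

```text
t: 55.85
tool_pos: [0.4217, 0.0739, 0.0992]
orientation: [2.352, 2.066, 0.012]
force: [1.9, 10.1, -0.9]
opening: 0.0005
t: 56.85
tool_pos: [0.4217, 0.0737, 0.0989]
orientation: [2.336, 2.054, -0.018]
force: [1.0, 8.5, -1.3]
opening: 0.0005
t: 57.85
tool_pos: [0.4217, 0.0735, 0.0986]
orientation: [2.32, 2.042, -0.047]
force: [1.4, 8.7, -2.2]
opening: 0.0007
t: 58.85
tool_pos: [0.4218, 0.1132, 0.269]
orientation: [2.327, 2.05, -0.044]
force: [0.3, -0.6, -0.5]
opening: 0.0004
t 58.85 p [0.4218 0.1132 0.269 ] F [ 0.3 -0.6 -0.5] open 0.0004
[[ 0.126  0.992  0.005]
 [ 0.991 -0.125 -0.049]
 [-0.048  0.011 -0.999]]
q [ 0.187 -0.329  1.828 -0.049  1.647  0.31 ]
knob px 54 247.85185185185185 220.5
0.0 76 [0.4298 0.1424 0.1456]
0.015 21 [0.3998 0.1576 0.1521]
0.03 17 [0.4008 0.1739 0.1602]
0.045 20 [0.4019 0.1883 0.1657]
0.06 69 [0.4351 0.2042 0.1744]
0.075 42 [0.4386 0.2182 0.1802]
0.09 51 [0.4167 0.2346 0.1893]
0.105 92 [0.4398 0.244  0.1933]
0.12 0 0
```

Stick back upright. The guard bar lies at about (0.442, 0.244, 0.191). Turn the wrist to grip it.

```bash
python3 -m pendant '[{"translation":[0,0,0],"twist":[0.01,0.048,0],"grip":-0.45},{"translation":[0,0,0],"twist":[0,0,0.149],"grip":-0.45},{"translation":[0,0,0],"twist":[0,0,0.149],"grip":-0.45},{"translation":[0,0,0],"twist":[0,0,0.149],"grip":-0.45},{"translation":[0,0,0],"twist":[0,0,0.149],"grip":-0.45},{"translation":[0,0,0],"twist":[0,0,0.149],"grip":-0.45},{"translation":[0,0,0],"twist":[0,0,0.149],"grip":-0.45},{"translation":[0,0,0],"twist":[0,0,0.149],"grip":-0.45},{"translation":[0,0,0],"twist":[0,0,0.149],"grip":-0.45},{"translation":[0,0,0],"twist":[0,0,0.149],"grip":-0.45}]' 10
python3 -c "
from h import *
st();print(rel([.4415,.244,.235]))"
```

```text
t: 59.9
tool_pos: [0.4113, 0.109, 0.2438]
orientation: [3.134, 0.145, -0.055]
force: [0.1, -0.2, 0.5]
opening: 0.0256
t 59.9 p [0.4113 0.109  0.2438] F [ 0.1 -0.2  0.5] open 0.0256
[[ 0.995  0.092 -0.035]
 [ 0.092 -0.996 -0.005]
 [-0.035  0.002 -0.999]]
q [ 0.139 -0.329  1.872 -0.     1.633  1.617]
[  42.74750062 -131.70097707    7.05755371]
```

```bash
python3 -m pendant '[{"translation":[0,0,-20],"twist":[0,0.035,0],"grip":-0.45},{"translation":[0,0,0],"twist":[0,0,0.11],"grip":-0.45},{"translation":[0,0,0],"twist":[0,0,0.11],"grip":-0.45},{"translation":[0,0,0],"twist":[0,0,0],"grip":-0.45},{"translation":[0,-35,0],"twist":[0,0,0],"grip":-0.45},{"translation":[0,-45,0],"twist":[0,0,0],"grip":-0.45},{"translation":[0,-45,0],"twist":[0,0,0],"grip":-0.45},{"translation":[0,0,0],"twist":[0,0,0],"grip":-0.45},{"translation":[0,0,0],"twist":[0,0,0],"grip":-0.45},{"translation":[0,0,0],"twist":[0,0,0],"grip":-0.45}]' 10
python3 -c "
from h import *
st();print(rel([.4415,.244,.180]))"
```

```text
t: 60.9
tool_pos: [0.4217, 0.232, 0.2424]
orientation: [3.122, -0.198, -0.043]
force: [-0.5, -0.5, -0.5]
opening: 0.0257
t 60.9 p [0.4217 0.232  0.2424] F [-0.5 -0.5 -0.5] open 0.0257
[[ 0.992 -0.126 -0.029]
 [-0.126 -0.992 -0.012]
 [-0.027  0.015 -1.   ]]
q [ 0.396 -0.172  1.744  0.     1.601  2.094]
[ 19.7520092  -15.35933585  61.64523029]
```

```bash
python3 -m pendant '[{"translation":[20,-15,0],"twist":[0.015,0.027,0],"grip":-0.45},{"translation":[0,0,5],"twist":[0,0,0],"grip":-0.45},{"translation":[0,0,5],"twist":[0,0,0],"grip":-0.45},{"translation":[0,0,0],"twist":[0,0,0],"grip":-0.45},{"translation":[0,0,0],"twist":[0,0,0],"grip":-0.45},{"translation":[0,0,0],"twist":[0,0,0],"grip":-0.45},{"translation":[0,0,0],"twist":[0,0,0],"grip":-0.45},{"translation":[0,0,0],"twist":[0,0,0],"grip":-0.45},{"translation":[0,0,0],"twist":[0,0,0],"grip":-0.45},{"translation":[0,0,0],"twist":[0,0,0],"grip":-0.45}]' 10
python3 -c "
from h import *
st();print(rel([.4415,.244,.180]))
im,_=snap('scene');cv2.imwrite('pics/s12.png',cv2.resize(im[150:260,170:290,::-1],None,fx=5,fy=5,interpolation=2))"
```

```text
t: 61.9
tool_pos: [0.4422, 0.2387, 0.2301]
orientation: [3.132, -0.201, -0.003]
force: [-0.9, 0.4, 0.3]
opening: 0.0252
t 61.9 p [0.4422 0.2387 0.2301] F [-0.9  0.4  0.3] open 0.0252
[[ 0.992 -0.128 -0.002]
 [-0.128 -0.992 -0.003]
 [-0.002  0.003 -1.   ]]
q [ 3.940e-01 -1.370e-01  1.734e+00 -1.000e-03  1.548e+00  2.093e+00]
[-1.26495801 -5.27243912 50.07300772]
```

View pics/s12.png

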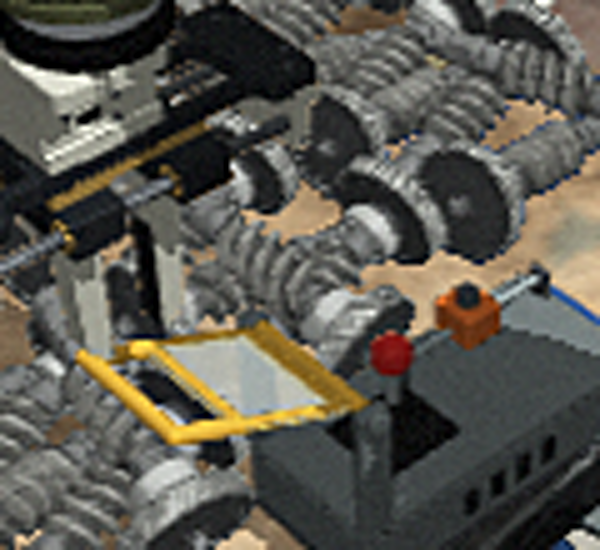

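The stick is upright, and the bar runs from crop (80,353) to (180,438), midpoint (130,396). Check that against the target.

```bash
python3 -c "
from h import *
print(ray('scene',[[196,229.2]],.190),ray('scene',[[196,229.2]],.193)); print(px('scene',[.4415,.244,.19]))
_,d=load('scene');P=pts('scene',d);print(P[225:234,192:201][[4,3,5,4,4],[4,3,5,3,5]].round(4))"
```

```text
[[0.44176761 0.24116035 0.19      ]] [[0.43929731 0.24309622 0.193     ]]
(np.float64(195.19820917728146), np.float64(229.88778124117965))
[[0.4371 0.2447 0.1963]
 [0.4413 0.244  0.1963]
 [0.4329 0.2454 0.1962]
 [0.4404 0.2451 0.1945]
 [0.4365 0.2423 0.1948]]
```

```bash
python3 -m pendant '[{"translation":[-1,-4,0],"twist":[0,0,0],"grip":-0.45},{"translation":[0,0,0],"twist":[0,0,0],"grip":-0.45},{"translation":[0,0,15],"twist":[0,0,0],"grip":-0.45},{"translation":[0,0,15],"twist":[0,0,0],"grip":-0.45},{"translation":[0,0,15],"twist":[0,0,0],"grip":-0.45},{"translation":[0,0,6],"twist":[0,0,0],"grip":-0.45},{"translation":[0,0,0],"twist":[0,0,0],"grip":-0.45},{"translation":[0,0,0],"twist":[0,0,0],"grip":-0.45},{"translation":[0,0,0],"twist":[0,0,0],"grip":-0.45},{"translation":[0,0,0],"twist":[0,0,0],"grip":-0.45}]' 10
python3 -c "
from h import *
st()"
```

```text
t: 62.95
tool_pos: [0.4404, 0.2428, 0.1728]
orientation: [3.131, -0.201, -0.007]
force: [0.6, -0.4, 0.0]
opening: 0.0258
t 62.95 p [0.4404 0.2428 0.1728] F [ 0.6 -0.4  0. ] open 0.0258
[[ 0.992 -0.128 -0.005]
 [-0.128 -0.992 -0.004]
 [-0.005  0.004 -1.   ]]
q [ 4.030e-01 -1.020e-01  1.807e+00 -1.000e-03  1.443e+00  2.102e+00]
```

```bash
python3 -m pendant '[{"translation":[0,0,0],"twist":[0,0,0],"grip":-1},{"translation":[0,0,0],"twist":[0,0,0],"grip":-1},{"translation":[0,0,0],"twist":[0,0,0],"grip":-1},{"translation":[0,0,0],"twist":[0,0,0],"grip":-1},{"translation":[0,0,0],"twist":[0,0,0],"grip":-1},{"translation":[0,0,0],"twist":[0,0,0],"grip":-1},{"translation":[0,0,0],"twist":[0,0,0],"grip":-1},{"translation":[0,0,0],"twist":[0,0,0],"grip":-1},{"translation":[0,0,0],"twist":[0,0,0],"grip":-1},{"translation":[0,0,0],"twist":[0,0,0],"grip":-1}]' 8
cat > g2.py <<'E'
from h import *
s,r=st(); p=s['tool_pos']; uy=np.array([.118,.993])
h=np.array([.4345,.132]); dy=(p[:2]-h)@uy*1000; dz=(p[2]-.1262)*1000+6*0
print('dy,dz from hinge',dy,dz,'phi',np.arctan2(dz+OFF,-dy),'rad',np.hypot(dz+OFF,dy))
E
sed -i 's/^from h import \*/from h import *\nOFF=4/' g2.py; python3 g2.py
```

```text
t: 63.95
tool_pos: [0.441, 0.2424, 0.1741]
orientation: [3.131, -0.201, -0.005]
force: [-0.4, -1.9, -0.5]
opening: 0.0097
t 63.95 p [0.441  0.2424 0.1741] F [-0.4 -1.9 -0.5] open 0.0097
[[ 0.992 -0.128 -0.003]
 [-0.128 -0.992 -0.004]
 [-0.003  0.005 -1.   ]]
q [ 0.402 -0.103  1.806 -0.003  1.444  2.102]
dy,dz from hinge 110.36366863478239 47.86899393147659 phi 2.7022460923913427 rad 121.9447903191916
```

The bar is gripped and the guard angle reads 2.70. Swing it back.

```bash
python3 -m pendant '[{"translation":[0,7,-13],"twist":[0,0,0],"grip":-1},{"translation":[0,8.5,-12],"twist":[0,0,0],"grip":-1},{"translation":[0,10,-11],"twist":[0,0,0],"grip":-1},{"translation":[0,11,-9.5],"twist":[0,0,0],"grip":-1},{"translation":[0,12,-8],"twist":[0,0,0],"grip":-1},{"translation":[0,13,-6.5],"twist":[0,0,0],"grip":-1},{"translation":[0,13.5,-5],"twist":[0,0,0],"grip":-1},{"translation":[0,14,-3],"twist":[0,0,0],"grip":-1},{"translation":[0,14.5,-1.5],"twist":[0,0,0],"grip":-1},{"translation":[0,14.5,0],"twist":[0,0,0],"grip":-1}]' 8
python3 g2.py
```

```text
t: 64.95
tool_pos: [0.4256, 0.1171, 0.2493]
orientation: [3.132, -0.2, 0.0]
force: [4.8, 0.8, -10.7]
opening: 0.0092
t 64.95 p [0.4256 0.1171 0.2493] F [  4.8   0.8 -10.7] open 0.0092
[[ 0.992 -0.127 -0.   ]
 [-0.127 -0.992 -0.003]
 [ 0.     0.003 -1.   ]]
q [ 0.155 -0.321  1.856 -0.003  1.607  1.853]
dy,dz from hinge -15.842141939893754 123.05721868300448 phi 1.4467514002392896 rad 128.04104920182652
```

```bash
python3 -m pendant '[{"translation":[0,15,7],"twist":[0,0,0],"grip":-1},{"translation":[0,15,6],"twist":[0,0,0],"grip":-1},{"translation":[0,14.5,7],"twist":[0,0,0],"grip":-1},{"translation":[0,13.5,9],"twist":[0,0,0],"grip":-1},{"translation":[0,12,11],"twist":[0,0,0],"grip":-1},{"translation":[0,10.5,12.5],"twist":[0,0,0],"grip":-1},{"translation":[0,9,14],"twist":[0,0,0],"grip":-1},{"translation":[0,0,0],"twist":[0,0,0],"grip":-1},{"translation":[0,0,0],"twist":[0,0,0],"grip":-1},{"translation":[0,0,0],"twist":[0,0,0],"grip":-1}]' 8
python3 g2.py
```

```text
t: 65.95
tool_pos: [0.4136, 0.0226, 0.1809]
orientation: [-3.122, 0.206, -0.013]
force: [4.2, 4.6, -2.7]
opening: 0.01
t 65.95 p [0.4136 0.0226 0.1809] F [ 4.2  4.6 -2.7] open 0.01
[[ 0.991 -0.131  0.009]
 [-0.131 -0.991  0.012]
 [ 0.007 -0.013 -1.   ]]
q [-0.081 -0.389  2.032  0.013  1.491  1.62 ]
dy,dz from hinge -111.09759764927573 54.672365046711995 phi 0.4858862133851125 rad 125.63885793660728
```

```bash
python3 -m pendant '[{"translation":[-2,3,13],"twist":[0,0,0],"grip":-1},{"translation":[0,4,14],"twist":[0,0,0],"grip":-1},{"translation":[0,2,13],"twist":[0,0,0],"grip":-1},{"translation":[0,0,8],"twist":[0,0,0],"grip":-1},{"translation":[0,0,5],"twist":[0,0,0],"grip":-1},{"translation":[0,0,0],"twist":[0,0,0],"grip":-1},{"translation":[0,0,0],"twist":[0,0,0],"grip":-1},{"translation":[0,0,0],"twist":[0,0,0],"grip":-1},{"translation":[0,0,0],"twist":[0,0,0],"grip":-1},{"translation":[0,0,0],"twist":[0,0,0],"grip":-1}]' 8
python3 g2.py
```

```text
t: 66.95
tool_pos: [0.412, 0.0121, 0.1262]
orientation: [-3.121, 0.208, -0.021]
force: [1.0, 1.3, 1.8]
opening: 0.0097
t 66.95 p [0.412  0.0121 0.1262] F [1.  1.3 1.8] open 0.0097
[[ 0.991 -0.132  0.014]
 [-0.133 -0.991  0.012]
 [ 0.013 -0.014 -1.   ]]
q [-0.108 -0.36   2.111  0.014  1.377  1.593]
dy,dz from hinge -121.7360387251333 -0.01509874840330272 phi 0.03272226465240538 rad 121.80124203994035
```

```bash
python3 -m pendant '[{"translation":[0,0,2],"twist":[0,0,0],"grip":-1},{"translation":[0,0,2],"twist":[0,0,0],"grip":-1},{"translation":[0,0,0],"twist":[0,0,0],"grip":-0.5},{"translation":[0,0,0],"twist":[0,0,0],"grip":-0.5},{"translation":[0,0,0],"twist":[0,0,0],"grip":-0.5},{"translation":[0,0,0],"twist":[0,0,0],"grip":-0.5},{"translation":[0,0,-15],"twist":[0,0,0],"grip":-0.5},{"translation":[0,0,-20],"twist":[0,0,0],"grip":-0.5},{"translation":[0,0,-40],"twist":[0,0,0],"grip":-0.5},{"translation":[0,0,-40],"twist":[0,0,0],"grip":-0.5}]' 8
python3 -m pendant '[{"translation":[0,45,-20],"twist":[0,0,0],"grip":-0.5},{"translation":[0,45,0],"twist":[0,0,0],"grip":-0.5},{"translation":[0,45,0],"twist":[0,0,0],"grip":-0.5},{"translation":[0,45,0],"twist":[0,0,0],"grip":-0.5},{"translation":[0,45,0],"twist":[0,0,0],"grip":-0.5},{"translation":[0,0,0],"twist":[0,0,0],"grip":-0.5},{"translation":[0,0,0],"twist":[0,0,0],"grip":-0.5},{"translation":[0,0,0],"twist":[0,0,0],"grip":-0.5},{"translation":[0,0,0],"twist":[0,0,0],"grip":-0.5},{"translation":[0,0,0],"twist":[0,0,0],"grip":-0.5}]' 8
python3 -c "
from h import *
st();a,_=snap('top');b,_=snap('scene')
A=cv2.resize(a[205:262,120:340],None,fx=3.4,fy=3.4,interpolation=2);B=cv2.resize(b[150:310,120:340],None,fx=2.4,fy=2.4,interpolation=2)
W=max(A.shape[1],B.shape[1]);f=lambda X:np.pad(X,((0,0),(0,W-X.shape[1]),(0,0)))
cv2.imwrite('pics/m13.png',np.vstack([f(A),f(B)])[:,:,::-1])"
```

```text
t: 67.95
tool_pos: [0.4048, 0.0106, 0.2329]
orientation: [-3.123, 0.208, 0.006]
force: [1.0, -0.1, 0.4]
opening: 0.0232
t: 68.95
tool_pos: [0.3771, -0.2181, 0.2576]
orientation: [-3.125, 0.195, -0.01]
force: [0.8, -0.3, -0.2]
opening: 0.0233
t 68.95 p [ 0.3771 -0.2181  0.2576] F [ 0.8 -0.3 -0.2] open 0.0233
[[ 0.992 -0.124  0.007]
 [-0.124 -0.992  0.01 ]
 [ 0.006 -0.011 -1.   ]]
q [-0.653 -0.342  1.857  0.012  1.627  1.043]
```

View pics/m13.png

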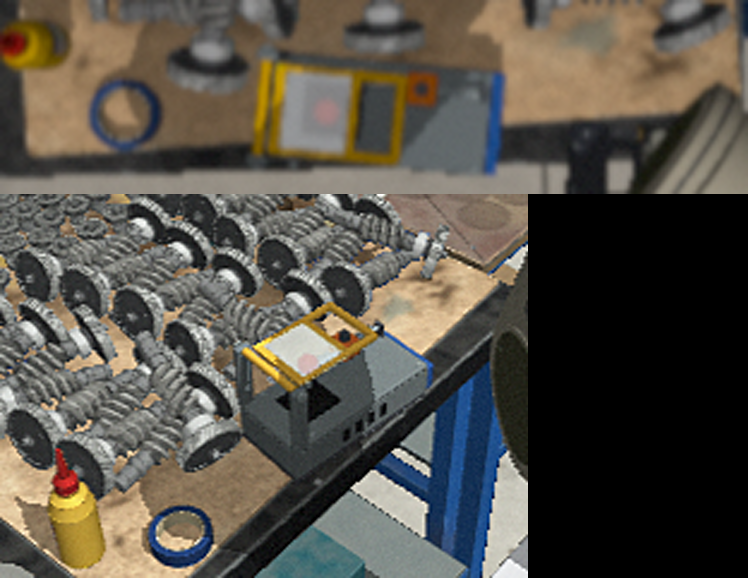

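The guard is down and level over the stick (top crop, about (330,110)). The drawer is shut with its blue front flush at (492,122), and the bottle and tape have not moved. The arm is clear, so I'll hand in.

```bash
python3 -c "
from h import *
print(robot.close_job())"
```

```text
the job is handed in; nothing more can be done
None
```

The whole job is done in the order asked, and I handed it in at about 69 s of the 208 s allowed.

- **Guard opened:** I swung it over and it fell open to its stop. When I gripped it again later, the angle read about 2.70 rad.
- **Bearings:** All three were there. They lay flat and side by side in the tray when I checked just before closing the drawer.
- **Drawer:** I pushed it against its stop with about 18 N, and the blue front sat flush with the housing.
- **Jog stick:** I held it at the stop for over 3 s on each side, left first and then right. The pictures matched about ±0.45 rad, and it sprang back to the middle both times.
- **Guard closed:** The last pictures show it down and level over the stick, with the arm clear of everything.

**Other things on the benches:** the bottle and tape roll look unmoved in the last picture. I did not re-check the tub and marker at the very end; they were untouched in the mid-job pictures, and I only worked near them to pick up the bearings.

**One disagreement with the brief:** both cameras showed the unit turned by about −0.117 rad, outside the stated −0.03 to −0.08. I worked to the measured value, and every grasp and contact fitted it.

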